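# Rake the dropped bushings from under the riser and cap the spares pot

## Task

Steel bushings have rolled under the low clear riser where no hand fits: take the hooked probe, sweep it in under the deck, drag every bushing out and put them all into the open spares pot. Only then swing the pot's captive cap over its mouth and screw it clockwise down tight. Leave the probe lying flat on its blue mat, and do not disturb the loupe on the riser or the stylus box.

Things in the scene. Friction and masses are not known exactly. Their poses are not given: they have to be found in the camera images.
- riser: fixed low riser with clear deck. Origin: middle of its front lower edge; x points inward, y left, z up. Inside 270 mm wide (y -135..135), 110 deep, 26 high; open only in front. Side and back walls and deck 8 mm, deck top at 34 mm. Bushings start with centres 25 to 55 mm in from the front edge, y -105 to +35 mm; the 85 mm beside the left wall starts empty
- probe: loose drag probe, 0.16 kg. Origin: underside, below the orange handle; x along the bar away from the handle, y left, z up. Upright handle 36 (x) by 14 (y) mm, top at 68 mm, on a foot 40x36x8. Steel bar 12 wide, 5 thick, to x = 135 mm; at its end a hook 14 tall, 5 thick, catching face (towards the handle) at x = 130, from y = +6 to -42 mm (sticks out to the right only)
- probe_hook (a point): middle of the catching face of the probe's hook, at (130, -24, 7) mm in the probe's frame, same axes
- tool_mat: fixed blue mat with black rim, 210 (x) by 120 (y) by 3 mm thick, where the probe lies. Origin: centre of its underside, z up
- bushing_a: steel flanged bushing, 16 mm tall, body diameter 18 mm, flange 23 mm across and 3 mm thick at its foot, about 30 g; starts upright on the plate under the riser. Origin: centre of its flanged foot, z along its axis. May be absent (three or four are there)
- bushing_b: steel flanged bushing, 16 mm tall, body diameter 18 mm, flange 23 mm across and 3 mm thick at its foot, about 30 g; starts upright on the plate under the riser. Origin: centre of its flanged foot, z along its axis. May be absent (three or four are there)
- bushing_c: steel flanged bushing, 16 mm tall, body diameter 18 mm, flange 23 mm across and 3 mm thick at its foot, about 30 g; starts upright on the plate under the riser. Origin: centre of its flanged foot, z along its axis. May be absent (three or four are there)
- bushing_d: steel flanged bushing, 16 mm tall, body diameter 18 mm, flange 23 mm across and 3 mm thick at its foot, about 30 g; starts upright on the plate under the riser. Origin: centre of its flanged foot, z along its axis. May be absent (three or four are there)
- pot: fixed aluminium pot on a steel base plate (plate 84 by 138 by 6 mm). Origin: pot axis at plate level, z up. Pot outer diameter 72 mm, mouth diameter 64 mm, rim 60 mm high, inner floor 10 mm high: four bushings fit side by side, but four in one column stand above the rim. At y = -76 mm stands the pivot post of the swing arm
- swing_pivot (a point): point on the vertical pivot axis of the swing arm, 80 mm high, 76 mm from the pot axis
- cap_arm (a joint): swing of the arm that carries the cap, rad: 0 = cap straight over the mouth (a stop), grows to 2.3 as it swings away counter-clockwise seen from above; stays where left (friction 0.12 N m). The cap (82 mm across) hangs under the arm, whose top is at 82 mm
- cap (a joint): turn of the screw cap on its arm, rad: 0 = loose (a stop), grows clockwise seen from above, 2.4 = fully tight (a stop); friction 0.06 N m, stays where left. It sinks 2.1 mm per rad
- cap_grip (a point): middle of the cap's black grip bar, on the cap's axis, 76 mm from the arm's pivot axis, 109 mm high when loose. Bar 46 mm along this point's x, 12 mm thick along its y, 32 mm high (16 mm up and down from here), z up
- loupe: black loupe, 42 mm wide, 39 mm tall, standing loose on the riser's deck: leave alone. Origin: centre of its foot
- stylus_box: flat black box with a clear lid, 60 (x) by 90 (y) by 22 mm, loose on the plate: leave alone. Origin: centre of its underside

How it is judged (in metres and radians):
On the way, in this order (a step that is already met when the one before it is completed fails the run):
1. the probe's hook is under the riser's deck (x of probe_hook in the frame of riser between 0.03 and 0.11 m and y of probe_hook in the frame of riser between -0.135 and 0.135 m and height (world z) of probe_hook below 0.026 m), for 0.1 s.
2. every bushing is in the pot, the cap still swung aside (horizontal distance between each of bushing_a, bushing_b, bushing_c, bushing_d and pot below 0.034 m and height (world z) of each of bushing_a, bushing_b, bushing_c, bushing_d below 0.05 m and value of joint cap_arm above 0.8 rad), for 0.2 s.
3. the cap is over the mouth, not yet screwed down (horizontal distance between each of bushing_a, bushing_b, bushing_c, bushing_d and pot below 0.034 m and height (world z) of each of bushing_a, bushing_b, bushing_c, bushing_d below 0.05 m and value of joint cap_arm below 0.1 rad and value of joint cap below 1.2 rad), for 0.1 s.
At the end, for the whole second after the job is handed in: Every bushing is inside the pot (within 34 mm of its axis, below the rim), the cap arm within 0.1 rad of the mouth, the cap turned past 2.2 of 2.4 rad, the probe at rest flat on the mat (handle at most 10 mm, hook 25 mm past its edges, tilt under 0.1 rad) (horizontal distance between each of bushing_a, bushing_b, bushing_c, bushing_d and pot below 0.034 m and height (world z) of each of bushing_a, bushing_b, bushing_c, bushing_d below 0.05 m and value of joint cap_arm below 0.1 rad and value of joint cap above 2.2 rad and x of probe in the frame of tool_mat between -0.115 and 0.115 m and y of probe in the frame of tool_mat between -0.065 and 0.065 m and x of probe_hook in the frame of tool_mat between -0.13 and 0.13 m and y of probe_hook in the frame of tool_mat between -0.08 and 0.08 m and angle between probe's own z axis and vertical below 0.1 rad and linear speed of probe below 0.02 m/s); the robot touches nothing.
It fails at once if the loupe is knocked over or shifted more than 30 mm (distance of loupe from where it was at the start of the episode above 0.03 m or angle between loupe's own z axis and vertical above 0.5 rad).
It fails at once if the stylus box is shifted more than 40 mm (distance of stylus_box from where it was at the start of the episode above 0.04 m).
Of bushing_a, bushing_b, bushing_c, bushing_d only 3 to 4 are there at a start; the rules pass over those that are not, and their reading is None.
At some moment in a run one of probe may be knocked a few centimetres aside while the robot is not near it.
Once in a run the grip may slacken for a moment while it holds something.
It also fails if it takes over 210 s, if anything falls off the work surface, if the arm or the gripper's body presses on something with over 40 N, if the wrist force passes 120 N, or if a joint passes its speed limit or range.

## Robot

A 6-joint arm with a two-finger parallel gripper is mounted at the origin on a cart in front of the work surface, level with it; the furniture and walls round the work are solid. World frame = base frame: x ahead of the robot, y to its left, z up, the work surface at z = 0. Lengths are in mm, angles in rad, forces in N, time in s.
With the tool pointing down it reaches from about 350 to 875 mm from the base axis. Payload 4.2 kg.
Tool frame: the origin (TCP) lies on the centre line of the jaws, within the pads' length; the fingertips stand 14 mm ahead of it and the grasp point (between the pads) lies 5 mm behind it (tcp_to_tips is the distance from the TCP to the fingertips, in mm); z points along the fingers, y is the direction in which the jaws open and shut (so a half turn about z gives the same grasp; the last joint's range is limited). The gripper opens to 85 mm and grips with 20 to 120 N. Pads are 22 mm wide; open, the fingers measure 114 mm over their backs; the gripper's body (76 mm by 85 mm) begins 54 mm behind the grasp point. The pads swing forward as they close: fully open they stand 13 mm farther back than shut.
Start: joints at [1.426, 0.385, 0.008, 0, -1.194, -0.259], TCP at [245.539, 574.726, 245.312] pointing down, gripper open.
Joint ranges: [-3.14, 3.14], [-1.21, 2.06], [-1.07, 1.41], [-3.16, 2.05], [-2.99, -0.16], [-3.1, 3.1]. Speed limits (rad/s): [2.79, 2.79, 3.14, 3.14, 3.14, 3.14].

## Interface

Orientations are given as a unit quaternion [x, y, z, w].
In Python, from bench import read_state, get_image, job_done, tcp_to_tips gives the robot as it stands. The module is installed in compiled form; this text tells all that it offers.
- The arm moves only by the tool play_rows, never from a script. Its argument "targets" is a list of rows, each an object of numbers: "gripper": the gripper's target within -1 to 1 (shut at 1, half-way at 0, fully open at -1); "tx", "ty", "tz": the shift along the tool's x, y, z scaled (see below); "spin": the turn about the tool's z scaled (see below). A call has 1 to 12 rows; each row is the pose to reach, as a shift and turn from the pose commanded when the call began, along the tool's axes at that moment; what a row does not reach only later rows make up. The controller multiplies each number of a shift by 0.25 m and each number of a turn by pi/4 rad. A row lasts 1/8 s, in which the tool goes at most 62.5 mm and 10.7 degrees, less where a joint would pass 70% of its speed; a pose out of reach is approached as far as the arm can. A call with a number of a shift or a turn outside -1 to 1 is refused whole. A call with a gripper value outside its range is refused whole. The fingers move at their own pace and stop on an object; the grip force is fixed at half the most. Time passes only in rows, so rows that repeat a pose let the fingers close. It gives the time, the measured TCP pose, the force and the opening at its end, in the units of the state.
- read_state(): the state, without advancing time (a new reading comes with each control period).
- get_image(name): name is "scene" or "top"; returns a dict with "frame" (420x560x3 uint8, red, green, blue), "depth" (420x560 float32, mm along the optical axis (not along the pixel's ray), 0 where there is no reading), "mtx" (3x3 intrinsics, pixels), "world_to_cam" (4x4, takes a point from world to camera coordinates). Camera axes: x right, y up, looking along -z (the intrinsics and any distortion apply to the point x, -y, -z); pixel columns grow to the right and rows downward; lengths in mm; the calibration is good to about 2 mm. A picture is of the moment at which its call begins.
- job_done(): hands the job in, once; it reports no verdict.
The state is a dict: "clock": time; "joints": joint angles; "joint_vel": joint speeds; "joint_efforts": joint torques, N m; "position": TCP position; "ee_rot": TCP orientation; "contact_force": force on the tool from outside, world axes, zero at the start; "wrist_torque": the same for the moment, N m; "gripper_width": finger opening in mm.
Only numpy, scipy, OpenCV 4.12 (cv2) and the standard library are available. Lean on these libraries where they do the work, as an engineer would, in place of code of your own. Each camera call takes 0.05 s, during which the arm holds its last target.

## Working session

There is one attempt and no reset: what is moved stays moved. The work goes in short steps, Python scripts to look and compute and a tool call to move; the robot and the scene stay as the last step left them, time stands still between calls to the robot, and variables do not carry over. Pictures are saved under pics/ and viewed, and the job is handed in when it is done.

Besides the shell and the picture viewer there is one more tool, called as a command line: name --argument value ..., lists and objects as JSON in quotes. play_rows: Moves the arm, as the interface text tells. Its arguments: {"type":"object","properties":{"targets":{"type":"array","items":{"type":"object","properties":{"gripper":{"type":"number"},"tx":{"type":"number","minimum":-1,"maximum":1},"ty":{"type":"number","minimum":-1,"maximum":1},"tz":{"type":"number","minimum":-1,"maximum":1},"spin":{"type":"number","minimum":-1,"maximum":1}}}}},"required":["targets"]}

```bash
mkdir -p pics; ls; cat > h.py <<'E'
import numpy as np, cv2
from bench import read_state, get_image, tcp_to_tips
from scipy.spatial.transform import Rotation as R
def snap(name,fn,crop=None,scale=1):
    d=get_image(name); im=d["frame"][:,:,::-1].copy()
    np.savez('pics/'+fn+'.npz',**d)
    save(im,fn,crop,scale); return d
def save(im,fn,crop=None,scale=1):
    if crop: c0,r0,c1,r1=crop; im=im[r0:r1,c0:c1]
    if scale!=1: im=cv2.resize(im,None,fx=scale,fy=scale,interpolation=cv2.INTER_CUBIC)
    cv2.imwrite('pics/'+fn+'.png',im)
def load(fn): return dict(np.load('pics/'+fn+'.npz'))
def ray(d,u,v):
    K=d["mtx"];T=d["world_to_cam"]
    x=(u-K[0,2])/K[0,0];y=(v-K[1,2])/K[1,1]
    c=np.array([x,-y,-1.0]); Rm=T[:3,:3]; o=-Rm.T@T[:3,3]
    return o,Rm.T@c
def atz(d,u,v,z):
    o,r=ray(d,u,v); return o+r*(z-o[2])/r[2]
def atd(d,u,v):
    o,r=ray(d,u,v); return o+r*d["depth"][int(round(v)),int(round(u))]
def proj(d,p):
    c=d["world_to_cam"]@np.append(p,1.); K=d["mtx"]
    return K[0,0]*c[0]/-c[2]+K[0,2], K[1,1]*(-c[1])/-c[2]+K[1,2]
def st():
    s=read_state(); r=R.from_quat(s["ee_rot"]).as_matrix()
    print('t',round(s["clock"],2),'pos',np.round(s["position"],1),'tx',np.round(r[:,0],3),'ty',np.round(r[:,1],3),'tz',np.round(r[:,2],3),'w',round(s["gripper_width"],1),'F',np.round(s["contact_force"],1),'J6',np.round(s["joints"],2))
    return s,r
E
python3 - <<'E'
from h import *
st(); print(tcp_to_tips)
for n in("scene","top"):
    d=snap(n,n+"0",scale=1.4); print(d["mtx"],np.round(d["world_to_cam"],3))
E
```

```text
pics
t 0.0 pos [245.3 574.2 244.2] tx [ 0.919 -0.393  0.   ] ty [-0.393 -0.919  0.002] tz [-0.001 -0.002 -1.   ] w 85.6 F [0.6 0.3 0.5] J6 [ 1.43  0.39  0.01 -0.   -1.19 -0.26]
14.0
[[463.87249299   0.         283.38667909]
 [  0.         463.87249299 215.17826523]
 [  0.           0.           1.        ]] [[ 5.80000e-01 -8.14000e-01 -9.00000e-03 -2.77441e+02]
 [ 5.08000e-01  3.54000e-01  7.85000e-01 -3.38714e+02]
 [-6.36000e-01 -4.60000e-01  6.19000e-01 -8.52569e+02]
 [ 0.00000e+00  0.00000e+00  0.00000e+00  1.00000e+00]]
[[491.24633365   0.         275.63753862]
 [  0.         491.24633365 215.86755421]
 [  0.           0.           1.        ]] [[-1.000000e-02 -1.000000e+00 -1.000000e-03  4.641400e+01]
 [ 9.860000e-01 -1.000000e-02  1.680000e-01 -5.253650e+02]
 [-1.680000e-01  1.000000e-03  9.860000e-01 -1.403587e+03]
 [ 0.000000e+00  0.000000e+00  0.000000e+00  1.000000e+00]]
```

View pics/scene0.png

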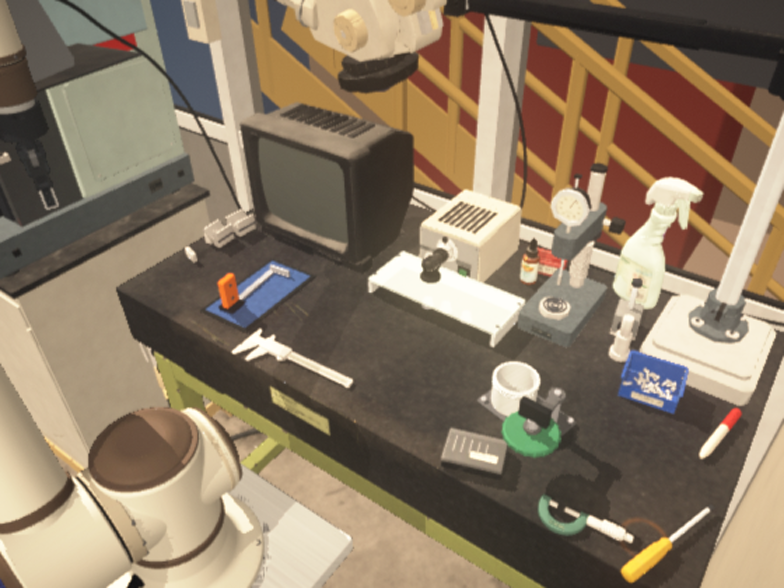

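View pics/top0.png

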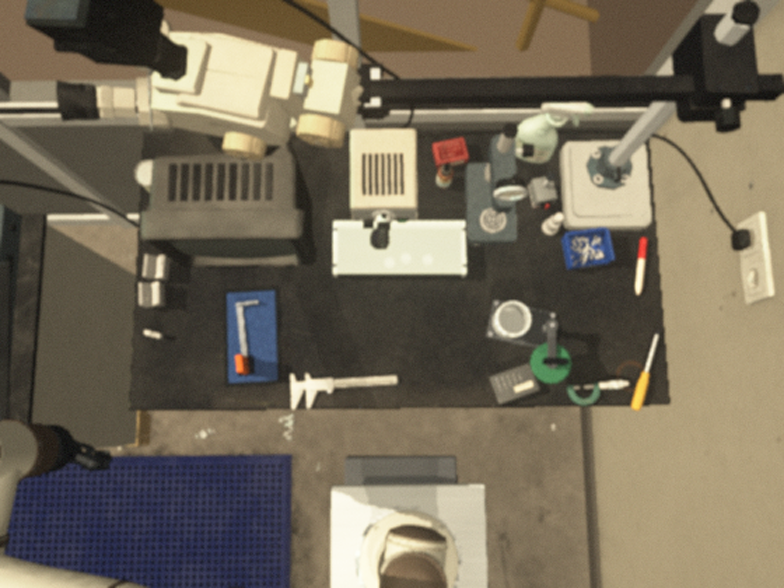

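```bash
python3 - <<'E'
from h import *
d=load('top0'); print(proj(d,[245,574,245]),proj(d,[0,0,0]))
im=d["frame"][:,:,::-1].copy()
save(im,'t_ris',(225,140,345,210),6.5)
save(im,'t_pot',(335,200,435,295),6.3)
save(im,'t_mat',(150,195,290,300),5.6)
s=load('scene0'); im=s["frame"][:,:,::-1].copy()
print(proj(s,[245,574,245]),proj(s,[0,0,0]))
save(im,'s_ris',(255,165,385,250),6)
save(im,'s_pot',(310,250,420,335),7)
E
```

```text
(np.float64(59.07816029026782), np.float64(317.3400908550934)) (np.float64(291.8822789570286), np.float64(399.7420641644546))
(np.float64(33.0158497826302), np.float64(140.1451454032155)) (np.float64(132.43447657947397), np.float64(399.4684350508255))
```

View pics/t_ris.png

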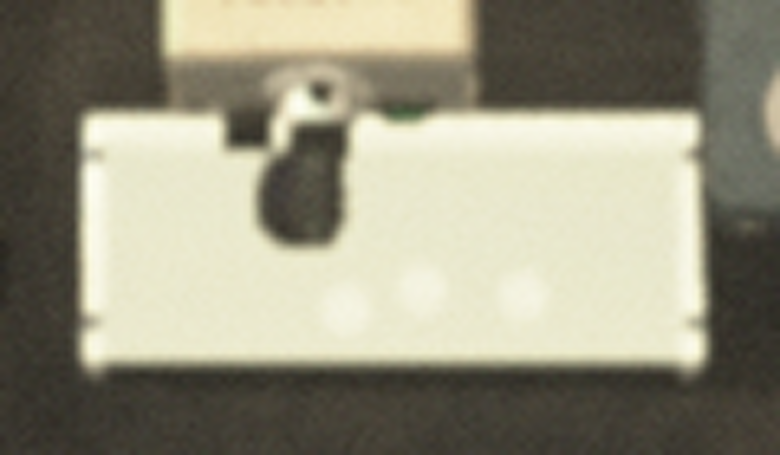

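View pics/t_pot.png

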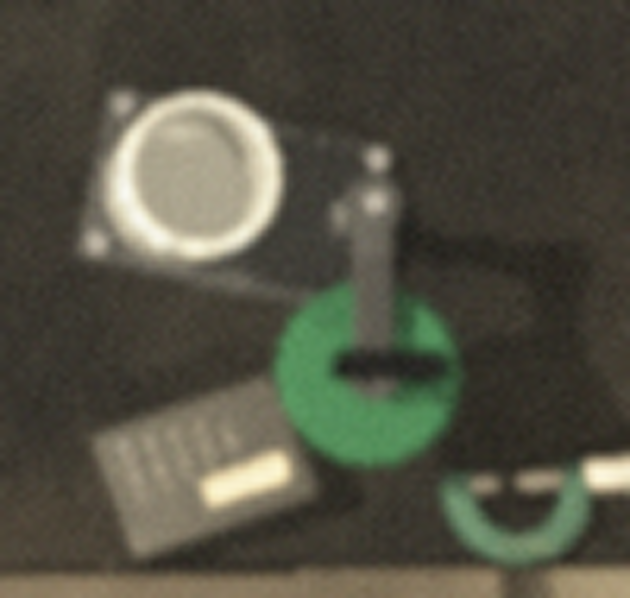

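View pics/t_mat.png

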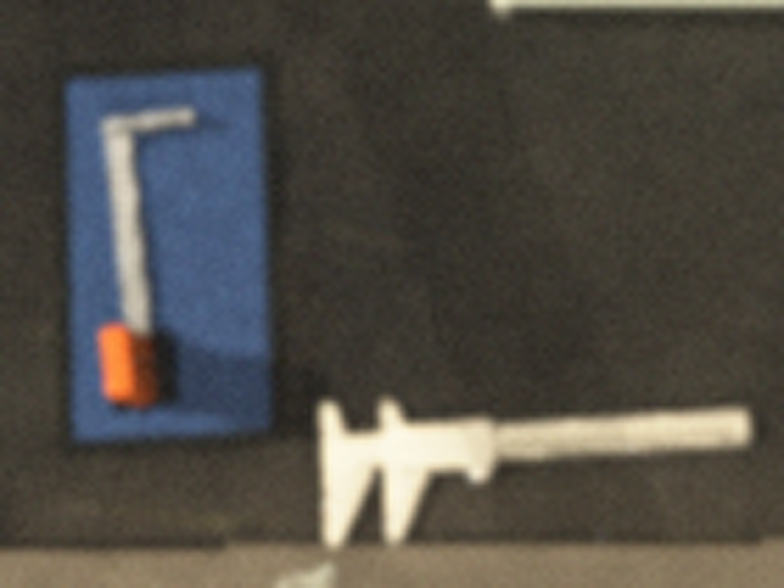

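View pics/s_ris.png

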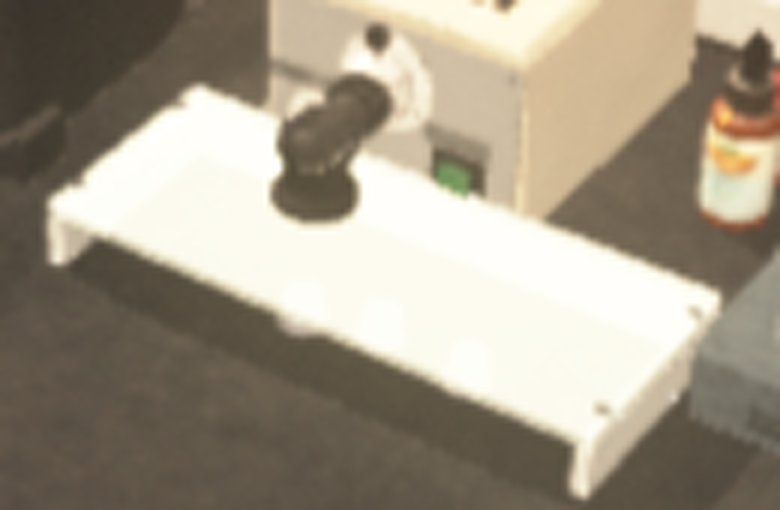

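View pics/s_pot.png

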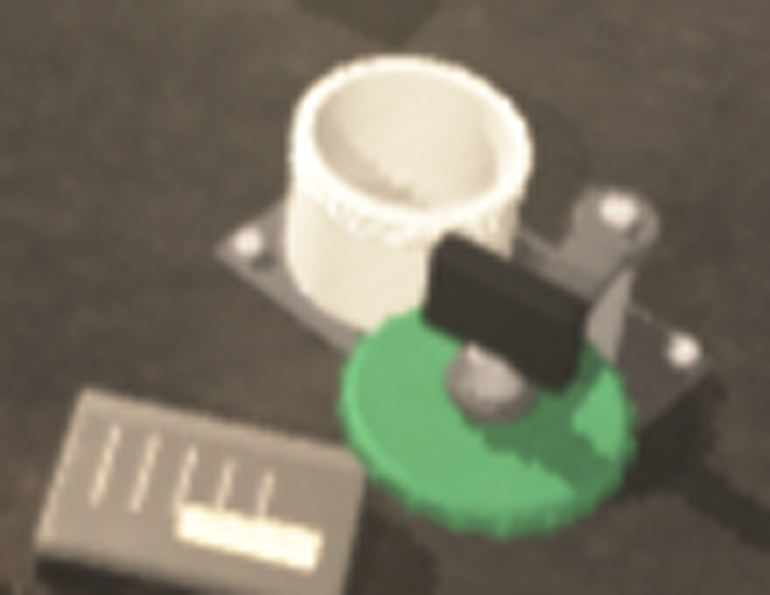

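```bash
python3 - <<'E'
from h import *
d=load('top0');s=load('scene0')
print('cam',ray(d,0,0)[0],ray(s,0,0)[0])
T=lambda x,y,z:np.round(atz(d,225+x/6.5,140+y/6.5,z),1)
S=lambda x,y,z:np.round(atz(s,255+x/6,165+y/6,z),1)
print('deck top FL,FR,BL,BR',T(82,365,34),T(705,365,34),T(82,110,34),T(702,110,34))
print('scene FL bottom',S(55,262,0),'FR bottom',S(580,497,0),'FLtop',S(50,205,34),'FRtop',S(575,440,34),'BR top',S(720,295,34))
for p in[(347,308),(422,290),(522,295)]: print('bush top',T(*p,16))
for p in[(305,285),(380,305),(468,350)]: print('bush scene top',S(*p,16))
print('loupe foot',S(315,197,34))
P=lambda x,y,z:np.round(atz(d,335+x/6.3,200+y/6.3,z),1)
Q=lambda x,y,z:np.round(atz(s,310+x/7,250+y/7,z),1)
print('pot rim',P(196,175,60),Q(412,135,60)); print('pivot',P(375,202,82),Q(618,210,82))
print('grip bar',P(335,368,125),P(445,368,125)); print('scene bar top ends',Q(450,238,125),Q(585,300,125))
print('cap centre',P(368,375,75))
print('box',[P(*p,22) for p in[(95,440),(270,380),(318,495),(140,557)]])
M=lambda x,y,z:np.round(atz(d,150+x/5.6,195+y/5.6,z),1)
print('mat',[M(*p,3) for p in[(65,77),(262,68),(272,430),(72,440)]])
print('hook tip',M(193,115,17),'corner',M(105,127,17),'handle top',M(117,363,71),[M(*p,71) for p in[(100,325),(125,322),(133,400),(107,405)]],'bar base',M(137,330,8),M(120,130,8))
K=lambda u,v,z:np.round(atz(s,u/1.4,v/1.4,z),1)
print('scene hook tip',K(290,270,17),'handle top',K(229,278,71))
E
```

```text
cam [ 283.11960802   42.49175478 1471.82063556] [-209.28009137 -498.23995697  791.53815151]
deck top FL,FR,BL,BR [588.5 154.3  34. ] [ 585.6 -132.2   34. ] [709.9 154.7  34. ] [ 707.  -134.4   34. ]
scene FL bottom [597.1 151.    0. ] FR bottom [ 593.9 -129.2    0. ] FLtop [595.4 151.1  34. ] FRtop [ 588.9 -126.4   34. ] BR top [ 710.4 -131.5   34. ]
bush top [618.2  32.   16. ]
bush top [626.5  -3.2  16. ]
bush top [623.7 -49.9  16. ]
bush scene top [631.9  34.4  16. ]
bush scene top [638.9  -1.2  16. ]
bush scene top [633.9 -49.8  16. ]
loupe foot [670.1  54.5  34. ]
pot rim [ 485.5 -221.    60. ] [ 492.8 -222.5   60. ]
pivot [ 469.2 -297.5   82. ] [ 478.6 -295.7   82. ]
grip bar [ 390.8 -265.9  125. ] [ 390.3 -313.7  125. ]
scene bar top ends [ 400.3 -274.2  125. ] [ 400.7 -314.8  125. ]
cap centre [ 391.5 -292.1   75. ]
box [array([ 366.6, -176. ,   22. ]), array([ 393.7, -258.8,   22. ]), array([ 340.1, -278.7,   22. ]), array([ 312.4, -194.9,   22. ])]
mat [array([558.2, 387.7,   3. ]), array([562.1, 280.8,   3. ]), array([366.3, 272.2,   3. ]), array([362.1, 378.3,   3. ])]
hook tip [534.2 315.1  17. ] corner [528.1 362.2  17. ] handle top [397.2 341.   71. ] [array([416.7, 350.1,  71. ]), array([418.1, 337.4,  71. ]), array([378.3, 332.3,  71. ]), array([375.9, 345.5,  71. ])] bar base [419.8 344.2   8. ] [527.9 356.    8. ]
scene hook tip [545.5 317.3  17. ] handle top [408.  337.2  71. ]
```

```bash
python3 - <<'E'
from h import *
d=load('top0');s=load('scene0')
for (u,v) in[(200,250),(250,245),(300,220),(320,270),(440,260),(450,200)]: print('top',np.round(atd(d,u,v),1))
for (u,v) in[(180,235),(240,250),(300,270),(330,250),(450,320),(480,370)]: print('scene',np.round(atd(s,u,v),1))
c=lambda cr,sc,x,y:(cr[0]+x/sc,cr[1]+y/sc)
# pot rim, riser deck, box top by depth
for n,p in dict(box=(350,273),mat=(185,260),deckm=(280,178)).items(): print(n,np.round(atd(d,*p),1))
print('sc box',np.round(atd(s,334,320),1),'deck',np.round(atd(s,330,203),1))
E
```

```text
top [431.5 269.3   0.7]
top [445.4 119.3  -1.4]
top [520.1 -32.7  -1.6]
top [368.3 -89.6  -0.6]
top [ 394.8 -450.6   -3.8]
top [ 577.7 -492.8   -2.3]
scene [382.6 265.7  -2.5]
scene [425.2  96.3   1.1]
scene [453.6 -66.4   0.5]
scene [554.7 -89.1   1. ]
scene [ 512.9 -411.7    0. ]
scene [ 427.2 -501.2    0.9]
box [ 358.1 -177.6    7.6]
mat [402.2 314.3  -2.4]
deckm [642.9  27.   34.3]
sc box [ 354.4 -217.6   22.5] deck [686.1  -8.3  33.2]
```

```bash
cat >> h.py <<'E'
def cloud(d):
    h,w=d["depth"].shape; u,v=np.meshgrid(np.arange(w),np.arange(h)); K=d["mtx"];T=d["world_to_cam"]
    D=d["depth"]; c=np.stack([(u-K[0,2])/K[0,0]*D,-(v-K[1,2])/K[1,1]*D,-D],-1)
    p=(c-T[:3,3])@T[:3,:3]; p[D==0]=np.nan; return p
E
python3 - <<'E'
from h import *
for n in('top0','scene0'):
    d=load(n);p=cloud(d).reshape(-1,3)
    m=(p[:,2]>30)&(p[:,2]<38)&(p[:,0]>560)&(p[:,0]<730)&(abs(p[:,1]-10)<170)
    q=p[m]; print(n,'deck',m.sum(),np.percentile(q,[.5,2,98,99.5],axis=0).round(1)[:,:2].tolist())
    for lo in(0,50,):
        k=q[abs(q[:,1]-lo-(-60))<30]; print(' front x near y',lo-60,np.percentile(k[:,0],[0,1,2]).round(1))
    m=(p[:,2]>55)&(p[:,2]<64)&(np.hypot(p[:,0]-490,p[:,1]+222)<60); q=p[m]; print(' rim',m.sum(),q.min(0).round(1),q.max(0).round(1),(q.min(0)+q.max(0))/2)
    m=(p[:,2]>19)&(p[:,2]<25)&(p[:,0]<410)&(p[:,0]>300)&(p[:,1]>-290)&(p[:,1]<-160); q=p[m][:,:2]; 
    if m.sum()>5: print(' box',m.sum(),cv2.minAreaRect(q.astype(np.float32)))
    m=(p[:,2]>60)&(p[:,2]<76)&(np.hypot(p[:,0]-400,p[:,1]-340)<50); q=p[m]; print(' handle',m.sum(),q[:,2].max(),cv2.minAreaRect(q[:,:2].astype(np.float32)))
    m=(p[:,2]>120)&(p[:,2]<130)&(np.hypot(p[:,0]-395,p[:,1]+292)<50); q=p[m]; print(' bar',m.sum(), cv2.minAreaRect(q[:,:2].astype(np.float32)) if m.sum()>3 else q)
E
```

```text
top0 deck 2829 [[590.6, -157.9], [592.8, -151.2], [709.9, 150.1], [722.6, 153.4]]
 front x near y -60 [589.7 590.4 592.5]
 front x near y -10 [590.5 590.8 592.7]
 rim 116 [ 452.5 -257.1   55.1] [ 523.7 -185.5   63.9] [ 488.09200605 -221.28892603   59.48420976]
 box 431 ((356.3717041015625, -224.61549377441406), (59.11964797973633, 90.42630004882812), 18.560474395751953)
 handle 67 74.58762932415897 ((400.0914306640625, 342.30096435546875), (34.64708709716797, 14.838634490966797), 10.573368072509766)
 bar 68 ((394.4548034667969, -291.1121826171875), (43.56509017944336, 11.483941078186035), 89.55182647705078)
scene0 deck 2856 [[591.8, -157.5], [593.3, -150.9], [713.2, 145.5], [722.7, 150.5]]
 front x near y -60 [589.7 592.3 592.9]
 front x near y -10 [590.2 592.1 593.5]
 rim 252 [ 451.3 -258.9   55. ] [ 528.6 -186.5   63.7] [ 489.90408378 -222.7290767    59.35017262]
 box 951 ((358.5635681152344, -227.06607055664062), (61.43625259399414, 89.54969024658203), 18.490713119506836)
 handle 76 73.12973094930213 ((402.1786804199219, 339.4529113769531), (35.80035400390625, 13.247822761535645), 8.500688552856445)
 bar 135 ((396.1715087890625, -293.74798583984375), (44.28059005737305, 12.941811561584473), 85.31546783447266)
```

```bash
cat >> h.py <<'E'
def fwd(xi,yaw,pts):
    c,s=np.cos(yaw),np.sin(yaw); return np.c_[xi[0]+c*pts[:,0]-s*pts[:,1], xi[1]+s*pts[:,0]+c*pts[:,1], pts[:,2]]
def probe_model(z0):
    g=[]
    for a,b,z,lab in[((-18,18),(-7,7),68,1),((20,135),(-6,6),5,2),((130,135),(-42,6),14,2)]:
        X,Y=np.meshgrid(np.arange(a[0],a[1]+.1,2.5),np.arange(b[0],b[1]+.1,2)); g.append(np.c_[X.ravel(),Y.ravel(),np.full(X.size,z+z0),np.full(X.size,lab)])
    return np.vstack(g)
def find_probe(ds,z0,x0):
    """fit x,y,yaw: model surface pixels should be orange / grey-bright"""
    from scipy.optimize import minimize
    maps=[]
    for d in ds:
        f=cv2.cvtColor(d["frame"],cv2.COLOR_RGB2HSV).astype(float); r=d["frame"].astype(float)
        org=((f[...,0]<18)&(f[...,1]>130)&(f[...,2]>110)).astype(np.float32)
        gry=((f[...,1]<75)&(f[...,2]>105)).astype(np.float32)
        maps.append([cv2.GaussianBlur(m,(0,0),1.0) for m in(org,gry)])
    M=probe_model(z0)
    def cost(p):
        P=fwd(p[:2],p[2],M[:,:3]); t=0
        for d,mm in zip(ds,maps):
            c=np.c_[P,np.ones(len(P))]@d["world_to_cam"].T; K=d["mtx"]
            u=(K[0,0]*c[:,0]/-c[:,2]+K[0,2]).astype(np.float32);v=(-K[1,1]*c[:,1]/-c[:,2]+K[1,2]).astype(np.float32)
            for l in(1,2):
                k=M[:,3]==l; t-=cv2.remap(mm[l-1],u[k][None],v[k][None],cv2.INTER_LINEAR).mean()
        return t
    best=None
    for dy in(-.1,0,.1):
        r=minimize(cost,[x0[0],x0[1],x0[2]+dy],method='Nelder-Mead',options=dict(initial_simplex=[[x0[0],x0[1],x0[2]+dy],[x0[0]+8,x0[1],x0[2]+dy],[x0[0],x0[1]+8,x0[2]+dy],[x0[0],x0[1],x0[2]+dy+.1]],xatol=.1,fatol=1e-4))
        if best is None or r.fun<best.fun: best=r
    return best.x,best.fun
E
python3 - <<'E'
from h import *
d=load('top0');s=load('scene0')
for ds in([d],[s],[d,s]): print(find_probe(ds,3,[401,341,.12]))
E
```

```text
(array([3.98867718e+02, 3.40178962e+02, 1.55148793e-01]), np.float64(-1.7437622547149658))
(array([4.01630867e+02, 3.38350385e+02, 1.56481102e-01]), np.float64(-1.840966820716858))
(array([3.99909216e+02, 3.39592666e+02, 1.53429376e-01]), np.float64(-3.5488052368164062))
```

play_rows --targets '[{"tx":0.2,"ty":0.13,"tz":0,"spin":-0.2,"gripper":-1},{"tx":0.45,"ty":0.3,"tz":0,"spin":-0.4,"gripper":-1},{"tx":0.7,"ty":0.46,"tz":0.1,"spin":-0.6,"gripper":-1},{"tx":0.938,"ty":0.617,"tz":0.2,"spin":-0.711,"gripper":-1},{"tx":0.938,"ty":0.617,"tz":0.4,"spin":-0.711,"gripper":-1},{"tx":0.938,"ty":0.617,"tz":0.4,"spin":-0.711,"gripper":-1},{"tx":0.938,"ty":0.617,"tz":0.4,"spin":-0.711,"gripper":-1},{"tx":0.938,"ty":0.617,"tz":0.4,"spin":-0.711,"gripper":-1}]'

```text
clock: 1.1
position: [401.0, 342.8, 146.9]
ee_rot: [0.997, 0.078, 0.001, -0.001]
contact_force: [0.2, 0.5, 0.1]
gripper_width: 85.0
```

```bash
python3 - <<'E'
from h import *
st(); d=snap('top','t1');s=snap('scene','s1')
save(s["frame"][:,:,::-1],'s1c',(100,150,260,270),5)
print(find_probe([d],3,[400,340,.155]),find_probe([s],3,[400,340,.155]))
E
```

```text
t 1.1 pos [401.  342.8 146.9] tx [0.988 0.156 0.003] ty [ 0.156 -0.988 -0.002] tz [ 0.002  0.003 -1.   ] w 85.0 F [0.2 0.5 0.1] J6 [ 1.02  0.32 -0.37  0.   -0.88  0.71]
(array([3.97312438e+02, 3.40287297e+02, 1.53076065e-01]), np.float64(-1.2200082540512085)) (array([4.01693790e+02, 3.38512861e+02, 1.61477043e-01]), np.float64(-1.8145134449005127))
```

View pics/s1c.png

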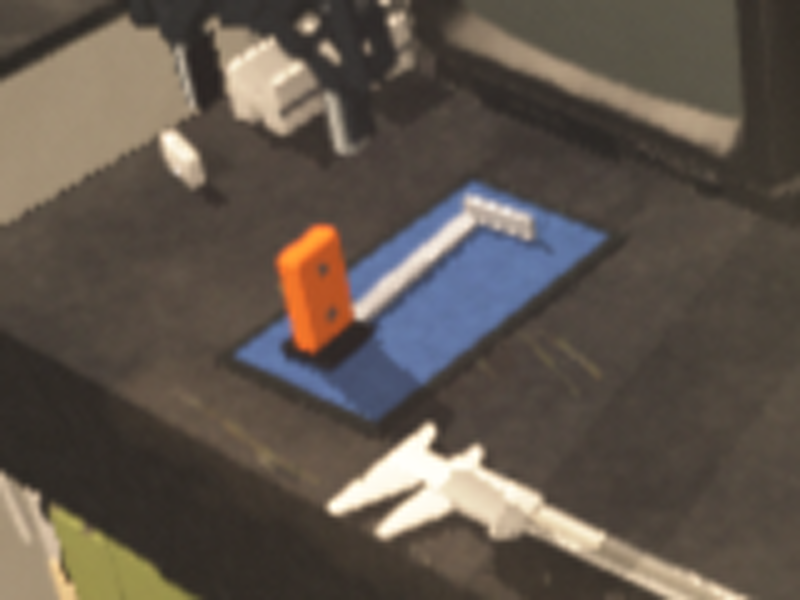

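play_rows --targets '[{"tz":0.2,"gripper":-1},{"tz":0.41,"gripper":-1},{"tz":0.41,"gripper":-1},{"tz":0.41,"gripper":1},{"tz":0.41,"gripper":1},{"tz":0.41,"gripper":1},{"tz":0.41,"gripper":1},{"tz":0.41,"gripper":1},{"tz":0.41,"gripper":1},{"tz":0.41,"gripper":1}]'

```text
invalid input
```

play_rows --targets '[{"gripper":1},{"tz":-0.1,"gripper":1},{"tz":-0.2,"gripper":1},{"tz":-0.2,"gripper":1},{"tz":-0.2,"gripper":1}]'

```text
invalid input
```

```bash
python3 - <<'E'
from h import *
st(); print(tcp_to_tips); s=snap('scene','s2')
save(s["frame"][:,:,::-1],'s2c',(100,120,260,240),5)
E
```

```text
t 1.2 pos [400.7 342.5 146.8] tx [0.988 0.156 0.002] ty [ 0.156 -0.988 -0.002] tz [ 0.002  0.003 -1.   ] w 85.2 F [ 0.1 -0.1  0.9] J6 [ 1.02  0.32 -0.37  0.   -0.88  0.71]
14.0
```

View pics/s2c.png

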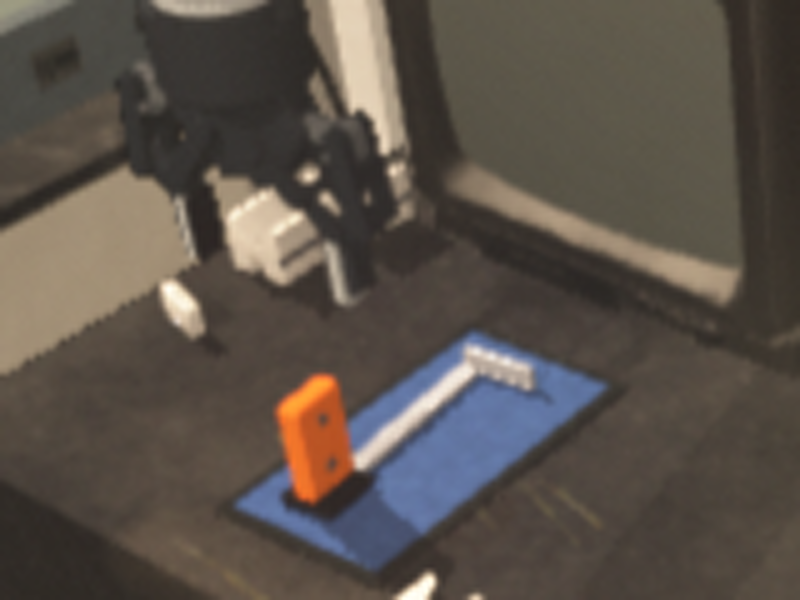

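play_rows --targets '[{"tx":0,"ty":0,"spin":0,"tz":0.2,"gripper":-1},{"tx":0,"ty":0,"spin":0,"tz":0.41,"gripper":-1},{"tx":0,"ty":0,"spin":0,"tz":0.41,"gripper":-1},{"tx":0,"ty":0,"spin":0,"tz":0.41,"gripper":-1}]'

```text
clock: 1.75
position: [401.4, 342.3, 44.6]
ee_rot: [0.997, 0.078, 0.001, -0.001]
contact_force: [-0.2, -0.7, -0.3]
gripper_width: 85.0
```

```bash
python3 - <<'E'
from h import *
st(); s=snap('scene','s3')
save(s["frame"][:,:,::-1],'s3c',(100,120,260,240),5)
E
```

```text
t 1.75 pos [401.4 342.3  44.6] tx [0.988 0.155 0.003] ty [ 0.155 -0.988 -0.002] tz [ 0.002  0.002 -1.   ] w 85.0 F [-0.2 -0.7 -0.3] J6 [ 1.01  0.46 -0.47  0.   -0.64  0.71]
```

View pics/s3c.png

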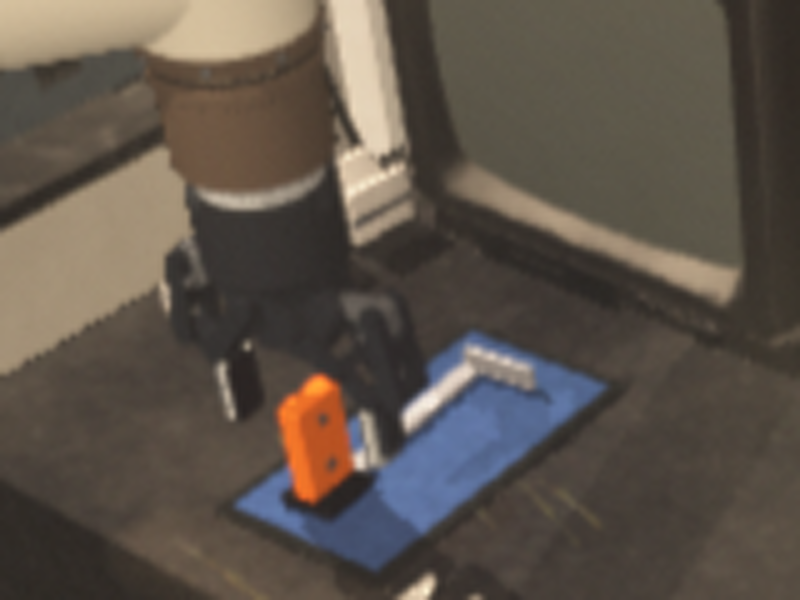

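```bash
python3 - <<'E'
from h import *
s=load('s3')
f=lambda p:np.round((np.array(proj(s,p))-[100,120])*5)
for p in([400,340,71],[400,340,43],[400,340,3],[401,342,43],[401+42.5*.155,342-42.5*.988,43],[401-42.5*.155,342+42.5*.988,43]): print(p,f(p))
P=cloud(s)
for c in((385,430),(240,380),(385,400),(315,385),(315,440),(235,400)):
    u,v=100+c[0]/5,120+c[1]/5; print(c,np.round(atd(s,u,v)))
E
```

```text
[400, 340, 71] [303. 398.]
[400, 340, 43] [312. 441.]
[400, 340, 3] [324. 499.]
[401, 342, 43] [311. 439.]
[407.5875, 300.01, 43] [375. 460.]
[394.4125, 383.99, 43] [248. 418.]
(385, 430) [404. 283.  72.]
(240, 380) [396. 385.  67.]
(385, 400) [400. 273.  98.]
(315, 385) [409. 340.  74.]
(315, 440) [398. 334.  47.]
(235, 400) [389. 384.  58.]
```

play_rows --targets '[{"tx":0,"ty":0,"spin":0,"tz":0,"gripper":1},{"tx":0,"ty":0,"spin":0,"tz":0,"gripper":1},{"tx":0,"ty":0,"spin":0,"tz":0,"gripper":1},{"tx":0,"ty":0,"spin":0,"tz":0,"gripper":1},{"tx":0,"ty":0,"spin":0,"tz":0,"gripper":1},{"tx":0,"ty":0,"spin":0,"tz":0,"gripper":1}]'

```text
clock: 2.55
position: [400.7, 340.9, 43.1]
ee_rot: [0.997, 0.077, 0.0, -0.0]
contact_force: [-0.3, -1.1, 4.9]
gripper_width: 13.6
```

play_rows --targets '[{"tx":0,"ty":0,"spin":0,"tz":0,"gripper":1},{"tx":0,"ty":0,"spin":0,"tz":-0.05,"gripper":1},{"tx":0,"ty":0,"spin":0,"tz":-0.1,"gripper":1},{"tx":0,"ty":0,"spin":0,"tz":-0.1,"gripper":1},{"tx":0,"ty":0,"spin":0,"tz":-0.1,"gripper":1}]'

```text
clock: 3.18
position: [400.4, 340.6, 67.8]
ee_rot: [0.997, 0.077, -0.0, -0.0]
contact_force: [0.5, 1.2, -0.9]
gripper_width: 13.1
```

```bash
python3 - <<'E'
from h import *
st(); s=snap('scene','s4')
save(s["frame"][:,:,::-1],'s4c',(100,120,260,240),5)
E
```

```text
t 3.17 pos [400.4 340.6  67.8] tx [ 0.988  0.154 -0.   ] ty [ 0.154 -0.988 -0.   ] tz [-0.  0. -1.] w 13.1 F [ 0.5  1.2 -0.9] J6 [ 1.01  0.42 -0.46 -0.   -0.69  0.71]
```

View pics/s4c.png

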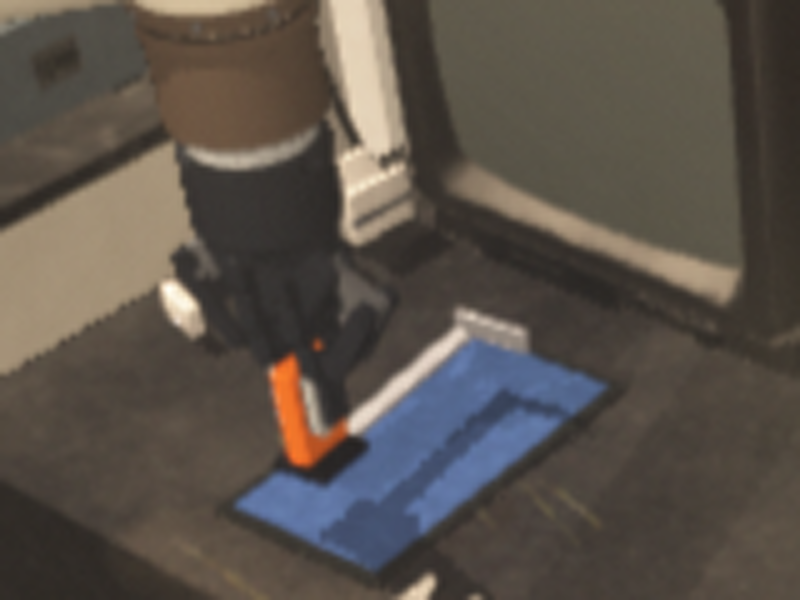

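```bash
python3 - <<'E'
from h import *
s=load('s4')
# hook/bar only, need grey
f=lambda p:np.round((np.array(proj(s,p))-[100,120])*5)
for off in(-6,-3,0):
  for z0 in(26,28):
    M=np.array([[-18,0,68],[20,0,5],[130,6,14],[135,-42,14],[135,-42,0.]])+[off,0,z0]; print(off,z0,[tuple(f(p)) for p in fwd((400.4,340.6),.154,M)])
E
```

```text
-6 26 [(np.float64(265.0), np.float64(387.0)), (np.float64(332.0), np.float64(444.0)), (np.float64(441.0), np.float64(323.0)), (np.float64(516.0), np.float64(340.0)), (np.float64(518.0), np.float64(360.0))]
-6 28 [(np.float64(265.0), np.float64(383.0)), (np.float64(331.0), np.float64(441.0)), (np.float64(440.0), np.float64(320.0)), (np.float64(515.0), np.float64(337.0)), (np.float64(518.0), np.float64(357.0))]
-3 26 [(np.float64(269.0), np.float64(383.0)), (np.float64(335.0), np.float64(441.0)), (np.float64(444.0), np.float64(321.0)), (np.float64(519.0), np.float64(337.0)), (np.float64(521.0), np.float64(357.0))]
-3 28 [(np.float64(268.0), np.float64(380.0)), (np.float64(335.0), np.float64(438.0)), (np.float64(443.0), np.float64(318.0)), (np.float64(518.0), np.float64(334.0)), (np.float64(521.0), np.float64(354.0))]
0 26 [(np.float64(273.0), np.float64(380.0)), (np.float64(339.0), np.float64(437.0)), (np.float64(447.0), np.float64(318.0)), (np.float64(522.0), np.float64(334.0)), (np.float64(524.0), np.float64(354.0))]
0 28 [(np.float64(272.0), np.float64(377.0)), (np.float64(338.0), np.float64(435.0)), (np.float64(447.0), np.float64(315.0)), (np.float64(521.0), np.float64(331.0)), (np.float64(524.0), np.float64(352.0))]
```

play_rows --targets '[{"tx":-0.01,"ty":0.1,"spin":0.05,"tz":0,"gripper":1},{"tx":-0.03,"ty":0.25,"spin":0.1,"tz":0,"gripper":1},{"tx":-0.05,"ty":0.4,"spin":0.15,"tz":0,"gripper":1},{"tx":-0.06,"ty":0.55,"spin":0.198,"tz":0,"gripper":1},{"tx":-0.08,"ty":0.7,"spin":0.198,"tz":0,"gripper":1},{"tx":-0.1,"ty":0.85,"spin":0.198,"tz":0,"gripper":1},{"tx":-0.102,"ty":0.915,"spin":0.198,"tz":0,"gripper":1},{"tx":-0.102,"ty":0.915,"spin":0.198,"tz":0,"gripper":1},{"tx":-0.102,"ty":0.915,"spin":0.198,"tz":0,"gripper":1}]'

```text
clock: 4.35
position: [411.0, 111.3, 67.9]
ee_rot: [1.0, -0.0, 0.0, -0.0]
contact_force: [0.1, -0.1, -0.8]
gripper_width: 13.7
```

```bash
python3 - <<'E'
from h import *
st(); s=snap('scene','s5');d=snap('top','t5')
save(s["frame"][:,:,::-1],'s5c',(200,150,390,290),4)
save(d["frame"][:,:,::-1],'t5c',(190,140,350,260),5)
E
```

```text
t 4.35 pos [411.  111.3  67.9] tx [ 1.    -0.001  0.001] ty [-0.001 -1.    -0.   ] tz [ 0.001  0.    -1.   ] w 13.7 F [ 0.1 -0.1 -0.8] J6 [ 0.65  0.29 -0.69  0.   -0.59  0.92]
```

View pics/s5c.png

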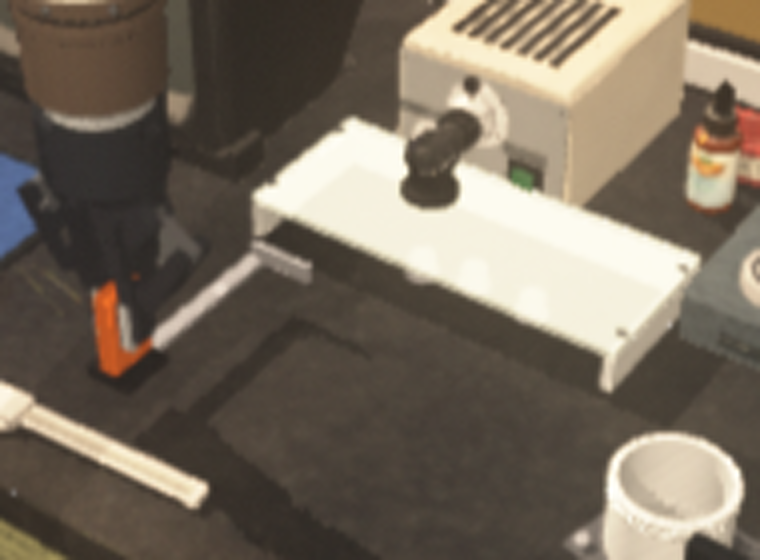

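View pics/t5c.png

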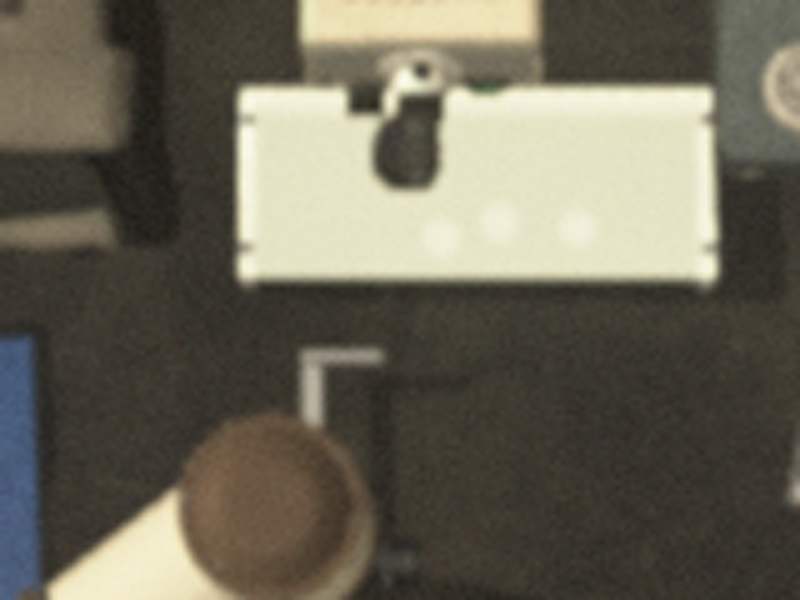

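play_rows --targets '[{"tx":0,"ty":0,"spin":0,"tz":0.05,"gripper":1},{"tx":0,"ty":0,"spin":0,"tz":0.104,"gripper":1},{"tx":0.08,"ty":0,"spin":0,"tz":0.104,"gripper":1},{"tx":0.16,"ty":0,"spin":0,"tz":0.104,"gripper":1},{"tx":0.24,"ty":0,"spin":0,"tz":0.104,"gripper":1},{"tx":0.32,"ty":0,"spin":0,"tz":0.104,"gripper":1},{"tx":0.4,"ty":0,"spin":0,"tz":0.104,"gripper":1},{"tx":0.48,"ty":0,"spin":0,"tz":0.104,"gripper":1},{"tx":0.5,"ty":0,"spin":0,"tz":0.104,"gripper":1},{"tx":0.5,"ty":0,"spin":0,"tz":0.104,"gripper":1},{"tx":0.5,"ty":0,"spin":0,"tz":0.104,"gripper":1}]'

```text
clock: 5.82
position: [534.5, 110.6, 41.4]
ee_rot: [1.0, -0.0, -0.001, 0.0]
contact_force: [0.2, 0.5, -1.4]
gripper_width: 13.5
```

```bash
python3 - <<'E'
from h import *
st(); s=snap('scene','s6');d=snap('top','t6')
save(s["frame"][:,:,::-1],'s6c',(200,150,390,290),4)
save(d["frame"][:,:,::-1],'t6c',(190,140,350,260),5)
E
```

```text
t 5.83 pos [534.5 110.6  41.4] tx [ 1.    -0.001 -0.001] ty [-0.001 -1.     0.001] tz [-0.001 -0.    -1.   ] w 13.5 F [ 0.2  0.5 -1.4] J6 [ 0.5   0.49 -0.43 -0.   -0.66  1.07]
```

View pics/s6c.png

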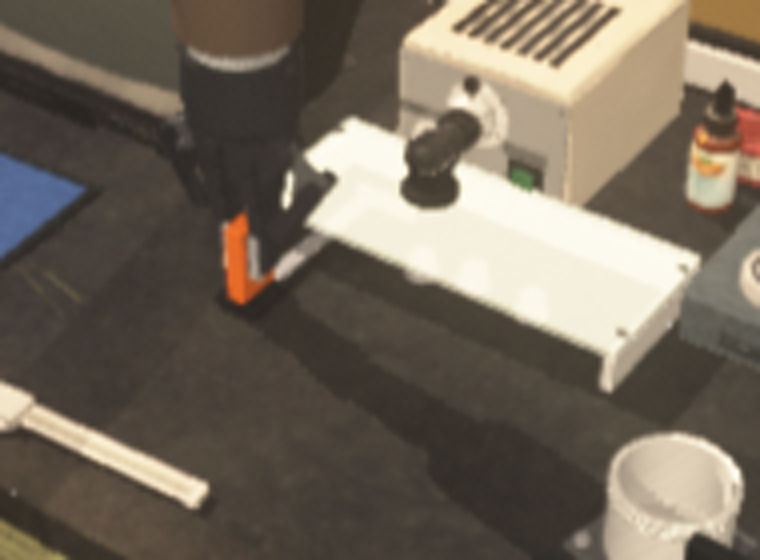

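View pics/t6c.png

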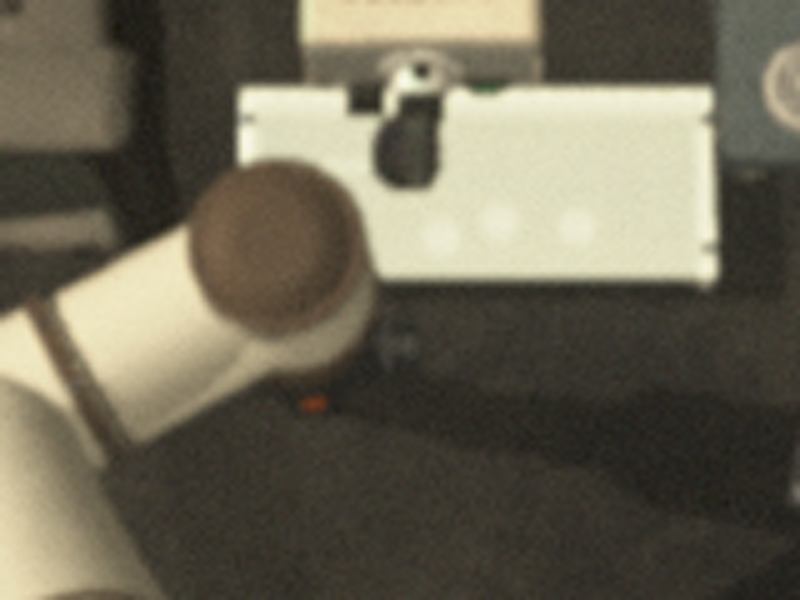

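play_rows --targets '[{"tx":0,"ty":0.05,"spin":0,"tz":0,"gripper":1},{"tx":0,"ty":0.1,"spin":0,"tz":0,"gripper":1},{"tx":0,"ty":0.15,"spin":0,"tz":0,"gripper":1},{"tx":0,"ty":0.2,"spin":0,"tz":0,"gripper":1},{"tx":0,"ty":0.216,"spin":0,"tz":0,"gripper":1},{"tx":0,"ty":0.216,"spin":0,"tz":0,"gripper":1}]'

```text
clock: 6.68
position: [535.6, 56.3, 41.8]
ee_rot: [1.0, -0.001, 0.0, -0.0]
contact_force: [0.6, 0.3, -1.1]
gripper_width: 13.4
```

```bash
python3 - <<'E'
from h import *
st(); s=snap('scene','s7');d=snap('top','t7')
save(s["frame"][:,:,::-1],'s7c',(230,160,350,250),6.5)
save(d["frame"][:,:,::-1],'t7c',(225,140,345,210),6.5)
E
```

```text
t 6.67 pos [535.6  56.3  41.8] tx [ 1.    -0.002  0.   ] ty [-0.002 -1.    -0.   ] tz [ 0.  0. -1.] w 13.4 F [ 0.6  0.3 -1.1] J6 [ 0.41  0.48 -0.45 -0.   -0.65  1.16]
```

View pics/s7c.png

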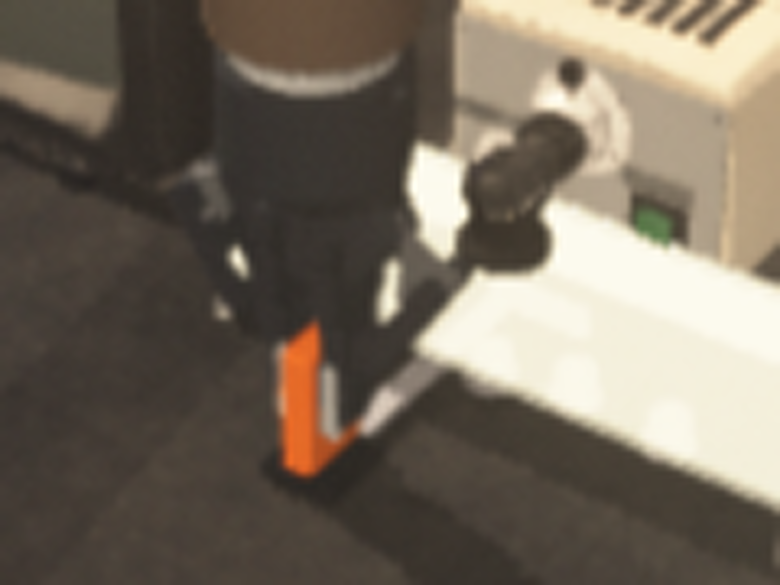

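View pics/t7c.png

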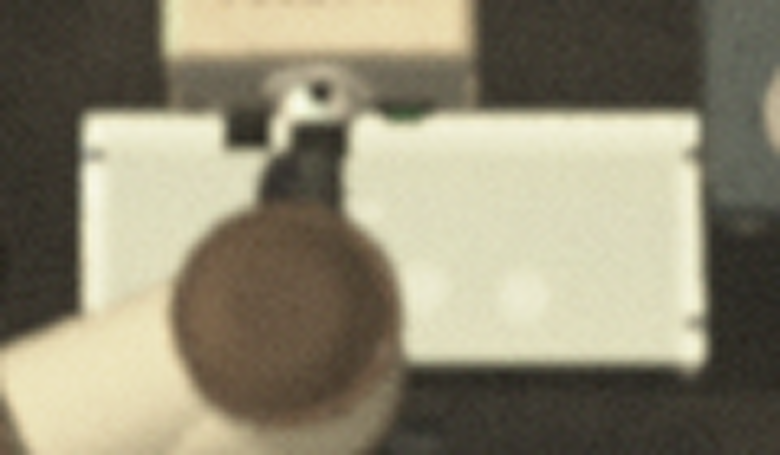

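play_rows --targets '[{"tx":-0.05,"ty":0,"spin":0,"tz":0,"gripper":1},{"tx":-0.1,"ty":0,"spin":0,"tz":0,"gripper":1},{"tx":-0.16,"ty":0,"spin":0,"tz":0,"gripper":1},{"tx":-0.22,"ty":0,"spin":0,"tz":0,"gripper":1},{"tx":-0.28,"ty":0,"spin":0,"tz":0,"gripper":1},{"tx":-0.34,"ty":0,"spin":0,"tz":0,"gripper":1},{"tx":-0.4,"ty":0,"spin":0,"tz":0,"gripper":1},{"tx":-0.46,"ty":0,"spin":0,"tz":0,"gripper":1},{"tx":-0.52,"ty":0,"spin":0,"tz":0,"gripper":1},{"tx":-0.58,"ty":0,"spin":0,"tz":0,"gripper":1},{"tx":-0.6,"ty":0,"spin":0,"tz":0,"gripper":1}]'

```text
clock: 8.15
position: [390.9, 59.7, 43.6]
ee_rot: [1.0, 0.002, 0.007, -0.003]
contact_force: [15.0, -4.9, -3.6]
gripper_width: 13.3
```

```bash
python3 - <<'E'
from h import *
st(); s=snap('scene','s8');d=snap('top','t8')
save(s["frame"][:,:,::-1],'s8c',(200,150,390,290),4)
save(d["frame"][:,:,::-1],'t8c',(225,140,345,240),6)
E
```

```text
t 8.15 pos [390.9  59.7  43.6] tx [1.    0.005 0.014] ty [ 0.005 -1.    -0.006] tz [ 0.014  0.006 -1.   ] w 13.3 F [15.  -4.9 -3.6] J6 [ 0.57  0.29 -0.8   0.01 -0.46  1.  ]
```

View pics/s8c.png

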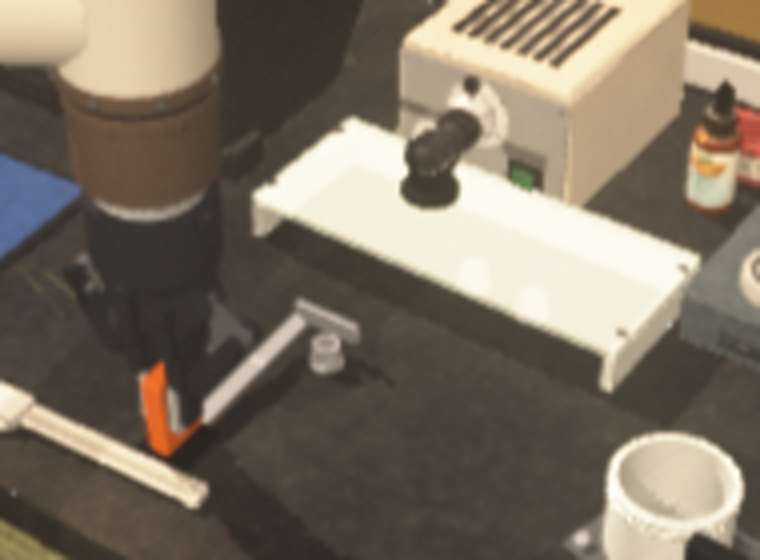

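View pics/t8c.png

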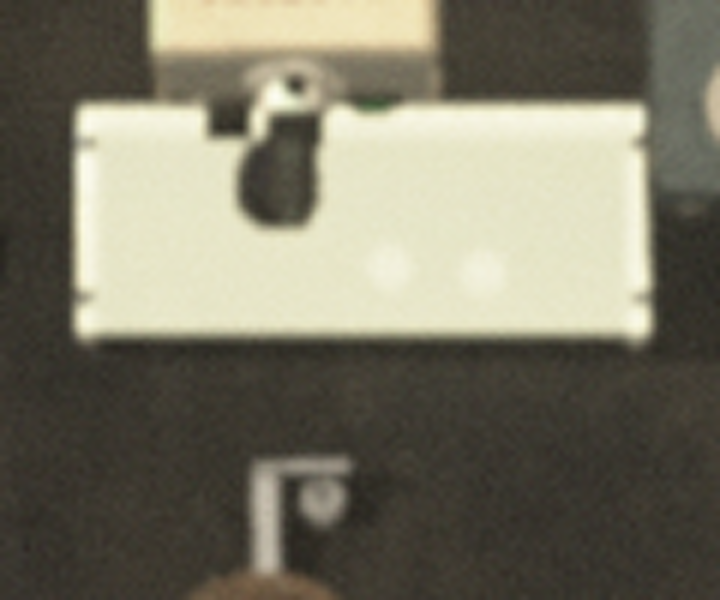

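play_rows --targets '[{"tx":0.06,"ty":0,"spin":0,"tz":0,"gripper":1},{"tx":0.12,"ty":0,"spin":0,"tz":0,"gripper":1},{"tx":0.2,"ty":0,"spin":0,"tz":0,"gripper":1},{"tx":0.2,"ty":-0.08,"spin":0,"tz":0,"gripper":1},{"tx":0.2,"ty":-0.18,"spin":0,"tz":0,"gripper":1},{"tx":0.2,"ty":-0.28,"spin":0,"tz":0,"gripper":1},{"tx":0.2,"ty":-0.28,"spin":0,"tz":0,"gripper":1},{"tx":0.2,"ty":-0.28,"spin":0,"tz":0.006,"gripper":1},{"tx":0.2,"ty":-0.28,"spin":0,"tz":0.006,"gripper":1}]'

```text
clock: 9.38
position: [435.7, 126.3, 40.5]
ee_rot: [1.0, -0.001, -0.0, -0.0]
contact_force: [-1.0, 1.4, 2.6]
gripper_width: 13.4
```

```bash
python3 - <<'E'
from h import *
st(); s=snap('scene','s9');d=snap('top','t9')
save(s["frame"][:,:,::-1],'s9c',(200,150,390,290),4)
save(d["frame"][:,:,::-1],'t9c',(225,140,345,240),6)
for z,cx,cy,dd in((16,225+322/6,140+500/6,load('t8')),):print(atz(dd,cx,cy,z))
p=cloud(d).reshape(-1,3); q=p[(p[:,2]>9)&(p[:,2]<22)&(abs(p[:,0]-505)<30)&(abs(p[:,1]-30)<35)]; print(len(q),np.round((q.min(0)+q.max(0))/2,1),np.round(q.mean(0),1))
p=cloud(s).reshape(-1,3); q=p[(p[:,2]>12)&(p[:,2]<22)&(abs(p[:,0]-505)<30)&(abs(p[:,1]-30)<35)]; print(len(q),np.round((q.min(0)+q.max(0))/2,1),np.round(q.mean(0),1))
E
```

```text
t 9.38 pos [435.7 126.3  40.5] tx [ 1.    -0.002 -0.   ] ty [-0.002 -1.    -0.   ] tz [-0.  0. -1.] w 13.4 F [-1.   1.4  2.6] J6 [ 0.64  0.38 -0.65 -0.   -0.54  0.93]
[507.82461078  32.33373826  16.        ]
19 [516.8  22.1  14. ] [513.   32.5  14.7]
30 [514.9  32.7  16.3] [514.   32.6  15.4]
```

View pics/s9c.png

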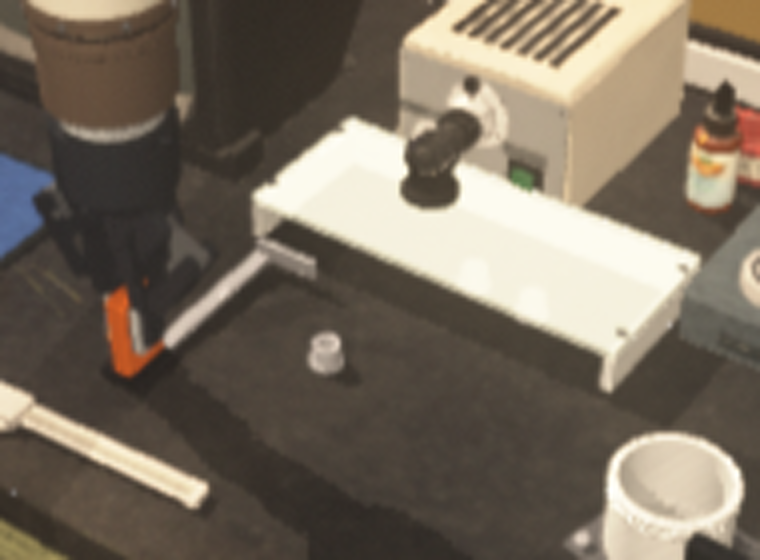

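View pics/t9c.png

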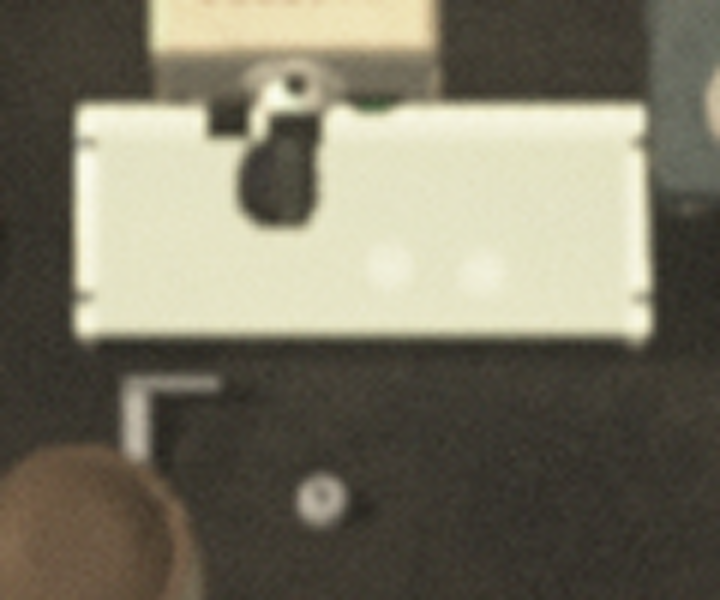

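play_rows --targets '[{"tx":0,"ty":0,"spin":0,"tz":0,"gripper":0.3},{"tx":0,"ty":0,"spin":0,"tz":0,"gripper":-0.2},{"tx":0,"ty":0,"spin":0,"tz":0,"gripper":-0.2},{"tx":0,"ty":0,"spin":0,"tz":-0.2,"gripper":-0.2},{"tx":0.1,"ty":0.1,"spin":0,"tz":-0.3,"gripper":-0.2},{"tx":0.2,"ty":0.25,"spin":0,"tz":-0.3,"gripper":-0.2},{"tx":0.3,"ty":0.375,"spin":0,"tz":-0.3,"gripper":-0.2},{"tx":0.304,"ty":0.375,"spin":0,"tz":-0.2,"gripper":-0.2},{"tx":0.304,"ty":0.375,"spin":0,"tz":-0.2,"gripper":-0.2}]'

```text
clock: 10.6
position: [510.1, 31.9, 88.6]
ee_rot: [1.0, -0.001, -0.002, 0.001]
contact_force: [-0.4, -0.4, 1.0]
gripper_width: 50.7
```

```bash
python3 - <<'E'
from h import *
st(); s=snap('scene','s10');d=snap('top','t10')
save(s["frame"][:,:,::-1],'s10c',(200,150,390,290),4)
print(find_probe([d],0,[435,126,0]),find_probe([s],0,[435,126,0]))
E
```

```text
t 10.6 pos [510.1  31.9  88.6] tx [ 1.    -0.002 -0.005] ty [-0.002 -1.     0.001] tz [-0.005 -0.001 -1.   ] w 50.7 F [-0.4 -0.4  1. ] J6 [ 0.38  0.37 -0.47 -0.   -0.73  1.19]
(array([ 4.36944830e+02,  1.27359656e+02, -1.59572160e-02]), np.float64(-1.7943986654281616)) (array([4.38238119e+02, 1.23021325e+02, 2.98124891e-02]), np.float64(-1.7714073657989502))
```

View pics/s10c.png

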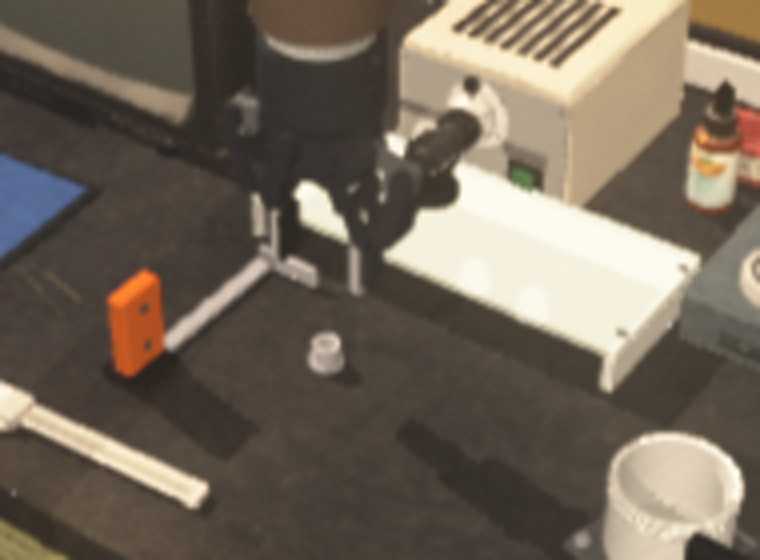

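play_rows --targets '[{"tx":0,"ty":0,"spin":0,"tz":0.12,"gripper":-0.2},{"tx":0,"ty":0,"spin":0,"tz":0.22,"gripper":-0.2},{"tx":0,"ty":0,"spin":0,"tz":0.286,"gripper":-0.2},{"tx":0,"ty":0,"spin":0,"tz":0.286,"gripper":-0.2},{"tx":0,"ty":0,"spin":0,"tz":0.286,"gripper":1},{"tx":0,"ty":0,"spin":0,"tz":0.286,"gripper":1},{"tx":0,"ty":0,"spin":0,"tz":0.286,"gripper":1},{"tx":0,"ty":0,"spin":0,"tz":0.286,"gripper":1},{"tx":0,"ty":0,"spin":0,"tz":0.286,"gripper":1},{"tx":0,"ty":0,"spin":0,"tz":0.286,"gripper":1}]'

```text
clock: 11.95
position: [512.3, 33.4, 20.2]
ee_rot: [1.0, -0.0, 0.001, -0.0]
contact_force: [-1.8, 0.8, 5.9]
gripper_width: 14.9
```

```bash
python3 - <<'E'
from h import *
st(); s=snap('scene','s11')
save(s["frame"][:,:,::-1],'s11c',(250,180,350,260),7)
E
```

```text
t 11.95 pos [512.3  33.4  20.2] tx [ 1.    -0.     0.002] ty [-0.    -1.    -0.001] tz [ 0.002  0.001 -1.   ] w 14.9 F [-1.8  0.8  5.9] J6 [ 0.38  0.48 -0.53  0.   -0.56  1.19]
```

View pics/s11c.png

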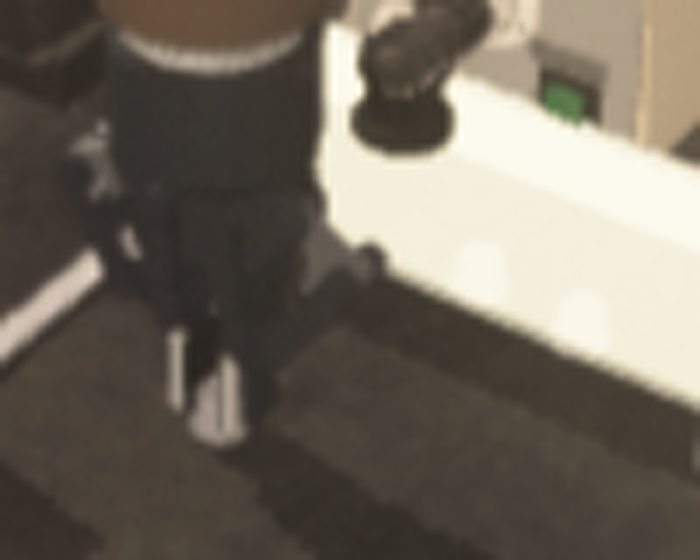

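```bash
python3 - <<'E'
from h import *
s=load('s11');d=snap('top','t11')
save(d["frame"][:,:,::-1],'t11c',(225,140,345,240),6)
for p in((217,440),(217,425),(217,410)): 
    u,v=250+p[0]/7,180+p[1]/7; print(atz(s,u,v,0).round(1),atd(s,u,v).round(1))
f=lambda p:np.round((np.array(proj(s,p))-[250,180])*7)
for x in(512,508,504,500,496): print(x,f([x-11.5*.8,33-11.5*.6,0]),f([x,33,16]),f([x,33,0]))
for y in(24,42): print('tip',f([512,y,6]),f([501,y,6]),f([523,y,6]),f([501,y,20]))
E
```

```text
[507.2  28.2   0. ] [504.1  25.9   3.4]
[513.9  33.    0. ] [506.1  27.3   8.6]
[520.7  37.9   0. ] [503.2  25.   19. ]
512 [215. 449.] [213. 395.] [214. 428.]
508 [208. 455.] [207. 401.] [208. 434.]
504 [202. 461.] [201. 407.] [201. 440.]
500 [195. 467.] [194. 413.] [195. 446.]
496 [189. 473.] [188. 419.] [188. 452.]
tip [234. 425.] [216. 441.] [251. 409.] [216. 412.]
tip [194. 406.] [176. 422.] [211. 390.] [175. 393.]
```

play_rows --targets '[{"tx":0,"ty":0,"spin":0,"tz":-0.04,"gripper":1},{"tx":0,"ty":0,"spin":0,"tz":-0.12,"gripper":1},{"tx":0,"ty":0,"spin":0,"tz":-0.24,"gripper":1},{"tx":0,"ty":0,"spin":0,"tz":-0.28,"gripper":1},{"tx":0,"ty":0,"spin":0,"tz":-0.28,"gripper":1}]'

```text
clock: 12.68
position: [511.7, 33.0, 89.4]
ee_rot: [1.0, -0.001, 0.001, -0.0]
contact_force: [-0.2, 0.6, -1.1]
gripper_width: 14.9
```

```bash
python3 - <<'E'
from h import *
st(); s=snap('scene','s12')
save(s["frame"][:,:,::-1],'s12c',(250,150,350,230),7)
E
```

```text
t 12.68 pos [511.7  33.   89.4] tx [ 1.    -0.001  0.002] ty [-0.001 -1.    -0.001] tz [ 0.002  0.001 -1.   ] w 14.9 F [-0.2  0.6 -1.1] J6 [ 0.38  0.37 -0.47 -0.   -0.73  1.19]
```

View pics/s12c.png

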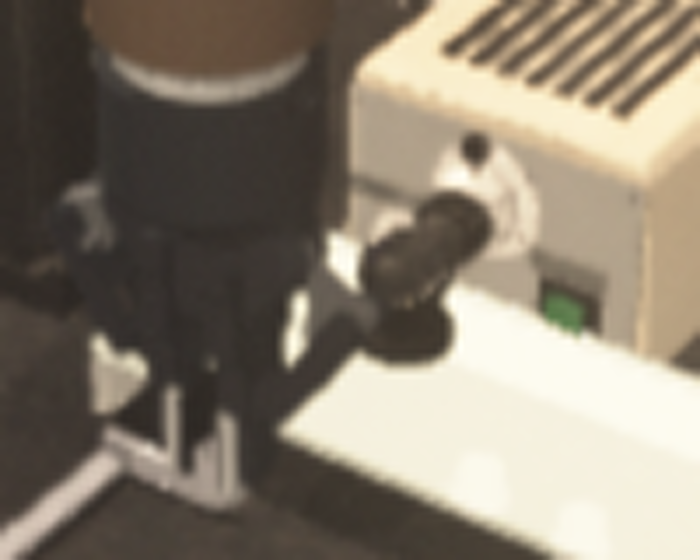

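play_rows --targets '[{"tx":0,"ty":0.1,"spin":0,"tz":-0.06,"gripper":1},{"tx":-0.01,"ty":0.25,"spin":0,"tz":-0.06,"gripper":1},{"tx":-0.03,"ty":0.42,"spin":0,"tz":-0.06,"gripper":1},{"tx":-0.05,"ty":0.59,"spin":0,"tz":-0.06,"gripper":1},{"tx":-0.06,"ty":0.76,"spin":0,"tz":-0.06,"gripper":1},{"tx":-0.06,"ty":0.9,"spin":0,"tz":-0.06,"gripper":1},{"tx":-0.06,"ty":0.98,"spin":0,"tz":-0.06,"gripper":1},{"tx":-0.06,"ty":0.98,"spin":0,"tz":-0.06,"gripper":1},{"tx":-0.06,"ty":0.98,"spin":0,"tz":0.02,"gripper":1},{"tx":-0.06,"ty":0.98,"spin":0,"tz":0.02,"gripper":1}]'

```text
clock: 13.98
position: [494.6, -211.1, 81.8]
ee_rot: [1.0, -0.0, -0.003, -0.001]
contact_force: [-0.3, 0.3, 0.3]
gripper_width: 14.7
```

```bash
python3 - <<'E'
from h import *
st(); s=snap('scene','s13')
save(s["frame"][:,:,::-1],'s13c',(310,200,420,290),7)
E
```

```text
t 13.97 pos [ 494.6 -211.1   81.8] tx [ 1.    -0.001 -0.005] ty [-0.001 -1.    -0.001] tz [-0.005  0.001 -1.   ] w 14.7 F [-0.3  0.3  0.3] J6 [-0.1   0.42 -0.41 -0.   -0.75  1.67]
```

View pics/s13c.png

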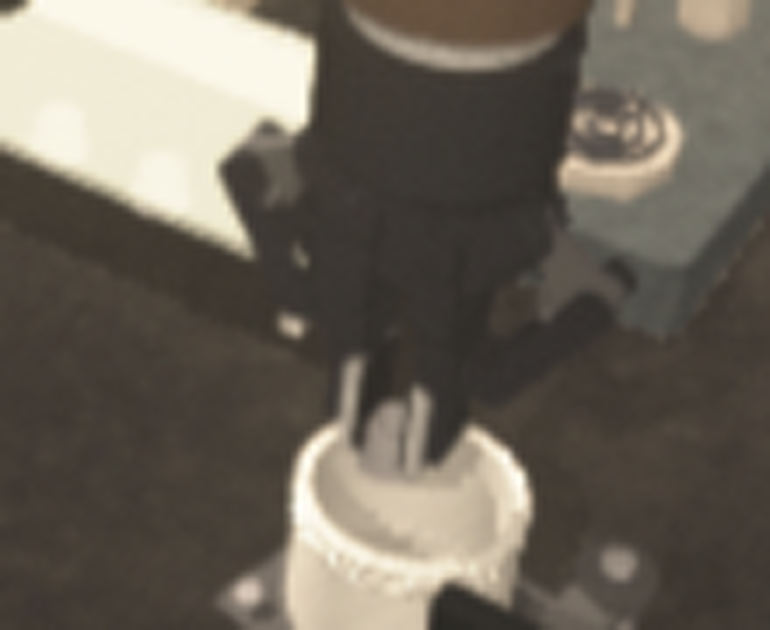

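play_rows --targets '[{"tx":0,"ty":0,"spin":0,"tz":0,"gripper":0.3},{"tx":0,"ty":0,"spin":0,"tz":0,"gripper":0.3},{"tx":0,"ty":0,"spin":0,"tz":0,"gripper":0.3},{"tx":0,"ty":0,"spin":0,"tz":-0.06,"gripper":0.3},{"tx":0,"ty":-0.2,"spin":0,"tz":-0.1,"gripper":0.0},{"tx":-0.06,"ty":-0.4,"spin":0,"tz":-0.1,"gripper":-0.2},{"tx":-0.12,"ty":-0.6,"spin":0,"tz":-0.1,"gripper":-0.2},{"tx":-0.18,"ty":-0.8,"spin":0,"tz":-0.1,"gripper":-0.2},{"tx":-0.22,"ty":-1,"spin":0,"tz":-0.1,"gripper":-0.2},{"tx":-0.22,"ty":-1,"spin":0,"tz":-0.1,"gripper":-0.2}]'

```text
clock: 15.28
position: [441.8, 40.8, 110.3]
ee_rot: [1.0, 0.002, 0.001, -0.001]
contact_force: [0.2, -0.2, -0.5]
gripper_width: 51.2
```

```bash
python3 - <<'E'
from h import *
st(); s=snap('scene','s14');d=snap('top','t14')
save(s["frame"][:,:,::-1],'s14c',(200,150,420,310),3.6)
save(d["frame"][:,:,::-1],'t14c',(190,140,400,280),3.8)
print(find_probe([s],0,[436,126,0]))
E
```

```text
t 15.28 pos [441.8  40.8 110.3] tx [1.    0.005 0.003] ty [ 0.005 -1.    -0.001] tz [ 0.003  0.001 -1.   ] w 51.2 F [ 0.2 -0.2 -0.5] J6 [ 0.46  0.24 -0.61  0.   -0.72  1.11]
(array([4.36958559e+02, 1.22325397e+02, 3.87513620e-02]), np.float64(-1.6303902864456177))
```

View pics/s14c.png

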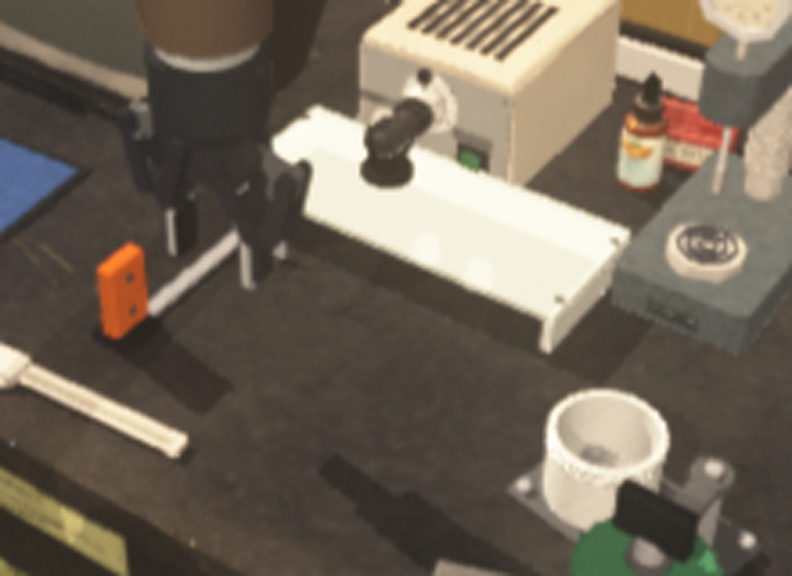

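View pics/t14c.png

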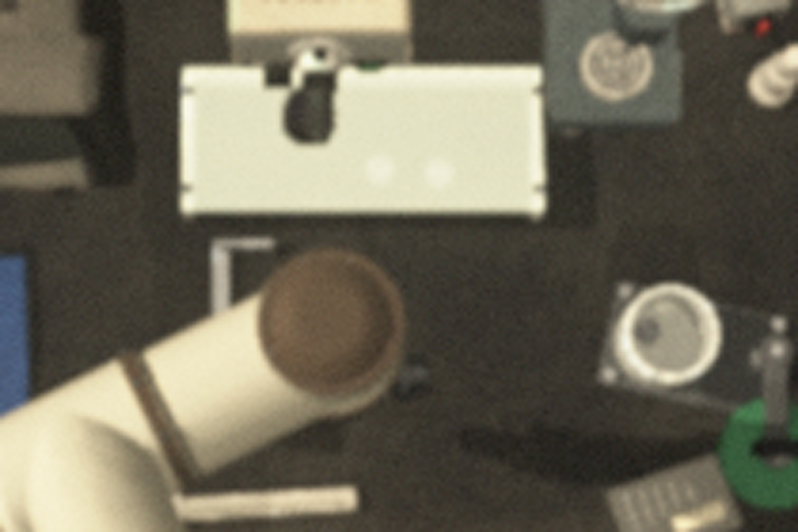

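play_rows --targets '[{"tx":-0.01,"ty":-0.12,"spin":0,"tz":0,"gripper":-0.6},{"tx":-0.02,"ty":-0.24,"spin":0,"tz":0,"gripper":-0.6},{"tx":-0.022,"ty":-0.346,"spin":0,"tz":0,"gripper":-0.6},{"tx":-0.022,"ty":-0.346,"spin":0,"tz":0.05,"gripper":-0.6},{"tx":-0.022,"ty":-0.346,"spin":0,"tz":0.16,"gripper":-0.6},{"tx":-0.022,"ty":-0.346,"spin":0,"tz":0.27,"gripper":-0.6},{"tx":-0.022,"ty":-0.346,"spin":0,"tz":0.27,"gripper":-0.6},{"tx":-0.022,"ty":-0.346,"spin":0,"tz":0.27,"gripper":1},{"tx":-0.022,"ty":-0.346,"spin":0,"tz":0.27,"gripper":1},{"tx":-0.022,"ty":-0.346,"spin":0,"tz":0.27,"gripper":1},{"tx":-0.022,"ty":-0.346,"spin":0,"tz":0.27,"gripper":1},{"tx":-0.022,"ty":-0.346,"spin":0,"tz":0.27,"gripper":1}]'

```text
clock: 16.88
position: [436.6, 124.8, 42.1]
ee_rot: [1.0, -0.0, 0.001, -0.0]
contact_force: [-0.7, -0.1, 5.7]
gripper_width: 13.3
```

```bash
python3 - <<'E'
from h import *
st(); s=snap('scene','s15');d=snap('top','t15')
save(s["frame"][:,:,::-1],'s15c',(200,150,390,290),4)
save(d["frame"][:,:,::-1],'t15c',(225,140,345,240),6)
E
```

```text
t 16.88 pos [436.6 124.8  42.1] tx [ 1.    -0.     0.001] ty [-0.    -1.    -0.001] tz [ 0.001  0.001 -1.   ] w 13.3 F [-0.7 -0.1  5.7] J6 [ 0.64  0.37 -0.65  0.   -0.54  0.93]
```

View pics/s15c.png

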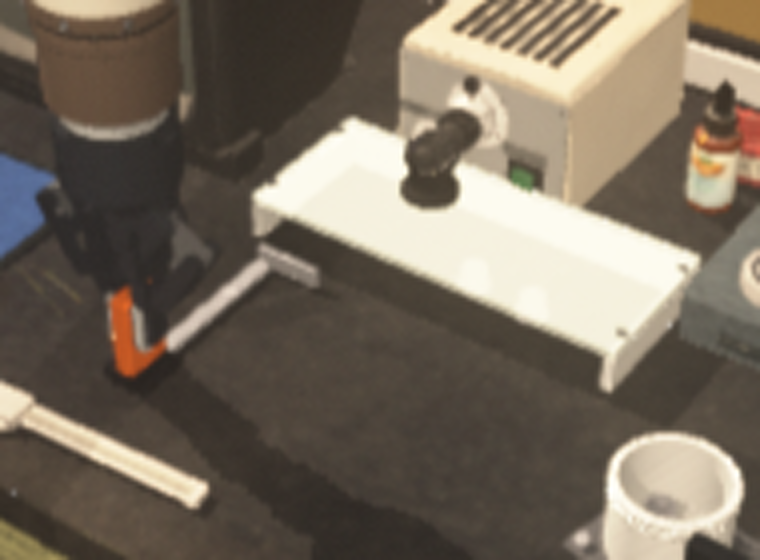

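View pics/t15c.png

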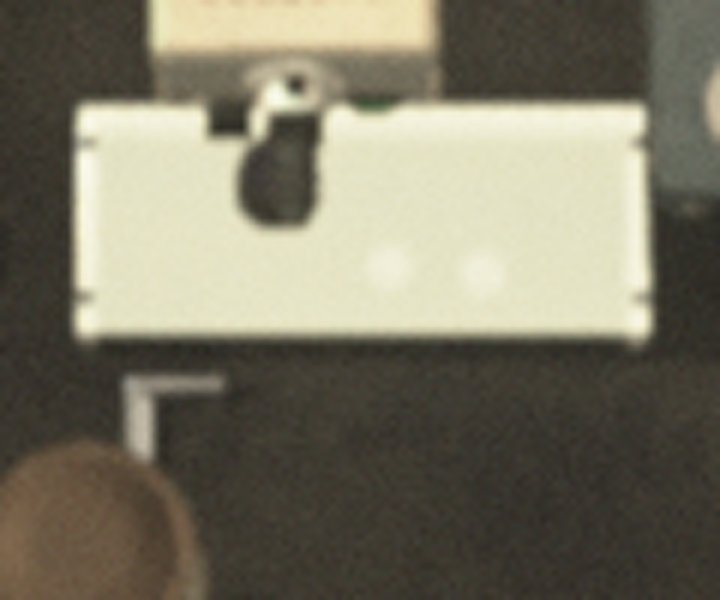

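play_rows --targets '[{"tx":0,"ty":0.08,"spin":0,"tz":-0.007,"gripper":1},{"tx":0,"ty":0.16,"spin":0,"tz":-0.007,"gripper":1},{"tx":0.06,"ty":0.22,"spin":0,"tz":-0.007,"gripper":1},{"tx":0.14,"ty":0.22,"spin":0,"tz":-0.007,"gripper":1},{"tx":0.22,"ty":0.22,"spin":0,"tz":-0.007,"gripper":1},{"tx":0.3,"ty":0.22,"spin":0,"tz":-0.007,"gripper":1},{"tx":0.38,"ty":0.22,"spin":0,"tz":-0.007,"gripper":1},{"tx":0.4,"ty":0.22,"spin":0,"tz":-0.007,"gripper":1},{"tx":0.4,"ty":0.29,"spin":0,"tz":-0.007,"gripper":1},{"tx":0.4,"ty":0.36,"spin":0,"tz":-0.007,"gripper":1},{"tx":0.4,"ty":0.408,"spin":0,"tz":-0.007,"gripper":1},{"tx":0.4,"ty":0.408,"spin":0,"tz":-0.007,"gripper":1}]'

```text
clock: 18.48
position: [535.6, 21.1, 43.1]
ee_rot: [1.0, -0.001, -0.0, 0.0]
contact_force: [0.5, -0.2, -1.0]
gripper_width: 13.1
```

```bash
python3 - <<'E'
from h import *
st(); s=snap('scene','s16');d=snap('top','t16')
save(s["frame"][:,:,::-1],'s16c',(240,170,360,260),6)
E
```

```text
t 18.48 pos [535.6  21.1  43.1] tx [ 1.    -0.003 -0.   ] ty [-0.003 -1.     0.   ] tz [-0. -0. -1.] w 13.1 F [ 0.5 -0.2 -1. ] J6 [ 0.34  0.47 -0.45 -0.   -0.65  1.23]
```

View pics/s16c.png

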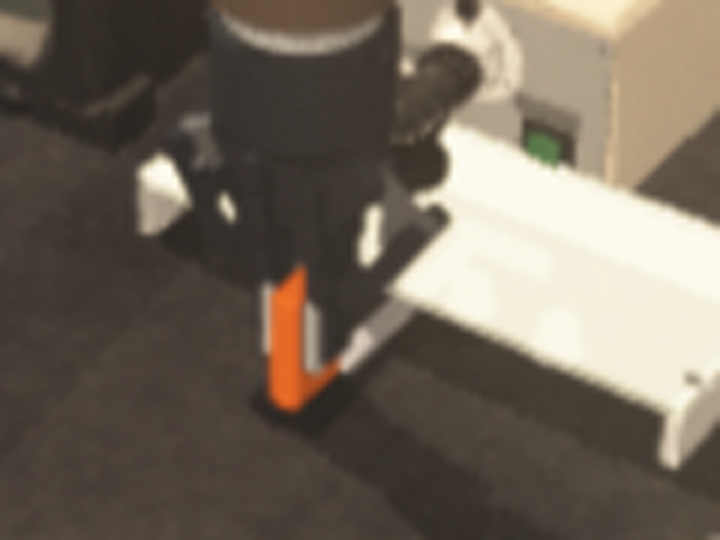

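play_rows --targets '[{"tx":-0.05,"ty":0,"spin":0,"tz":0,"gripper":1},{"tx":-0.1,"ty":0,"spin":0,"tz":0,"gripper":1},{"tx":-0.16,"ty":0,"spin":0,"tz":0,"gripper":1},{"tx":-0.22,"ty":0,"spin":0,"tz":0,"gripper":1},{"tx":-0.28,"ty":0,"spin":0,"tz":0,"gripper":1},{"tx":-0.34,"ty":0,"spin":0,"tz":0,"gripper":1},{"tx":-0.4,"ty":0,"spin":0,"tz":0,"gripper":1},{"tx":-0.46,"ty":0,"spin":0,"tz":0,"gripper":1},{"tx":-0.52,"ty":0,"spin":0,"tz":0,"gripper":1},{"tx":-0.53,"ty":0,"spin":0,"tz":0,"gripper":1},{"tx":-0.53,"ty":0,"spin":0,"tz":0,"gripper":1}]'

```text
clock: 19.95
position: [403.8, 22.8, 43.2]
ee_rot: [1.0, -0.0, 0.0, -0.0]
contact_force: [-0.0, -0.5, -1.0]
gripper_width: 13.4
```

play_rows --targets '[{"tx":0.06,"ty":0,"spin":0,"tz":0,"gripper":1},{"tx":0.14,"ty":0,"spin":0,"tz":0,"gripper":1},{"tx":0.18,"ty":0,"spin":0,"tz":0,"gripper":1},{"tx":0.18,"ty":-0.08,"spin":0,"tz":0,"gripper":1},{"tx":0.18,"ty":-0.2,"spin":0,"tz":0,"gripper":1},{"tx":0.18,"ty":-0.32,"spin":0,"tz":0,"gripper":1},{"tx":0.18,"ty":-0.36,"spin":0,"tz":0,"gripper":1},{"tx":0.18,"ty":-0.36,"spin":0,"tz":0.007,"gripper":1},{"tx":0.18,"ty":-0.36,"spin":0,"tz":0.007,"gripper":1}]'

```text
clock: 21.08
position: [449.7, 113.0, 42.2]
ee_rot: [1.0, -0.0, 0.001, -0.001]
contact_force: [-0.5, 2.3, 4.5]
gripper_width: 13.5
```

```bash
python3 - <<'E'
from h import *
st(); s=snap('scene','s17');d=snap('top','t17')
save(s["frame"][:,:,::-1],'s17c',(200,150,390,290),4)
save(d["frame"][:,:,::-1],'t17c',(225,140,345,240),6)
for dd in(d,s):
  p=cloud(dd).reshape(-1,3); q=p[(p[:,2]>11)&(p[:,2]<22)&(abs(p[:,0]-520)<30)&(abs(p[:,1]+2)<35)]; print(len(q),np.round((q.min(0)+q.max(0))/2,1),np.round(q.mean(0),1))
E
```

```text
t 21.07 pos [449.7 113.   42.2] tx [ 1.    -0.     0.002] ty [-0.    -1.    -0.002] tz [ 0.002  0.002 -1.   ] w 13.5 F [-0.5  2.3  4.5] J6 [ 0.6   0.38 -0.63  0.   -0.55  0.97]
17 [522.2  -3.3  15.7] [522.3  -2.2  15.5]
37 [524.   -4.2  14.9] [523.3  -4.3  15.2]
```

View pics/s17c.png

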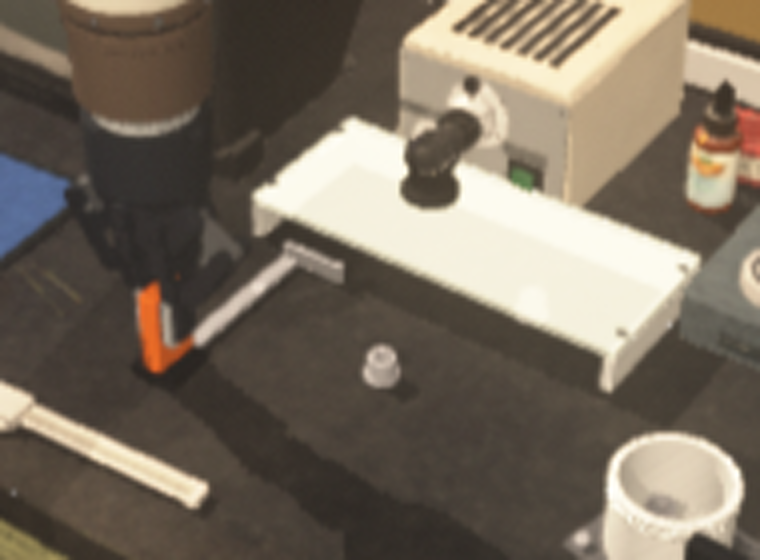

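View pics/t17c.png

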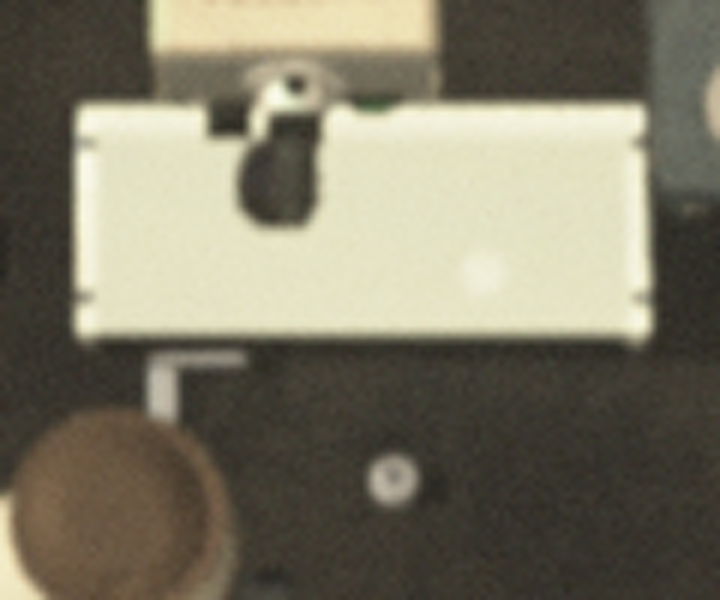

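play_rows --targets '[{"tx":0,"ty":0,"spin":0,"tz":0,"gripper":0.3},{"tx":0,"ty":0,"spin":0,"tz":0,"gripper":-0.2},{"tx":0,"ty":0,"spin":0,"tz":0,"gripper":-0.2},{"tx":0,"ty":0,"spin":0,"tz":-0.2,"gripper":-0.2},{"tx":0.1,"ty":0.15,"spin":0,"tz":-0.3,"gripper":-0.2},{"tx":0.2,"ty":0.33,"spin":0,"tz":-0.3,"gripper":-0.2},{"tx":0.293,"ty":0.462,"spin":0,"tz":-0.3,"gripper":-0.2},{"tx":0.293,"ty":0.462,"spin":0,"tz":-0.2,"gripper":-0.2},{"tx":0.293,"ty":0.462,"spin":0,"tz":-0.1,"gripper":-0.2},{"tx":0.293,"ty":0.462,"spin":0,"tz":0.0,"gripper":-0.2},{"tx":0.293,"ty":0.462,"spin":0,"tz":0.085,"gripper":-0.2},{"tx":0.293,"ty":0.462,"spin":0,"tz":0.085,"gripper":-0.2}]'

```text
clock: 22.68
position: [520.3, -3.6, 18.4]
ee_rot: [1.0, -0.001, -0.002, 0.001]
contact_force: [-0.5, -0.1, -0.0]
gripper_width: 51.5
```

```bash
python3 - <<'E'
from h import *
st(); s=snap('scene','s18')
save(s["frame"][:,:,::-1],'s18c',(250,180,350,260),7)
f=lambda p:np.round((np.array(proj(s,p))-[250,180])*7)
print(f([522,-3,16]),f([522,-3,0]))
E
```

```text
t 22.68 pos [520.3  -3.6  18.4] tx [ 1.    -0.001 -0.004] ty [-0.001 -1.     0.001] tz [-0.004 -0.001 -1.   ] w 51.5 F [-0.5 -0.1 -0. ] J6 [ 0.31  0.5  -0.5  -0.   -0.57  1.26]
[310. 417.] [310. 450.]
```

View pics/s18c.png

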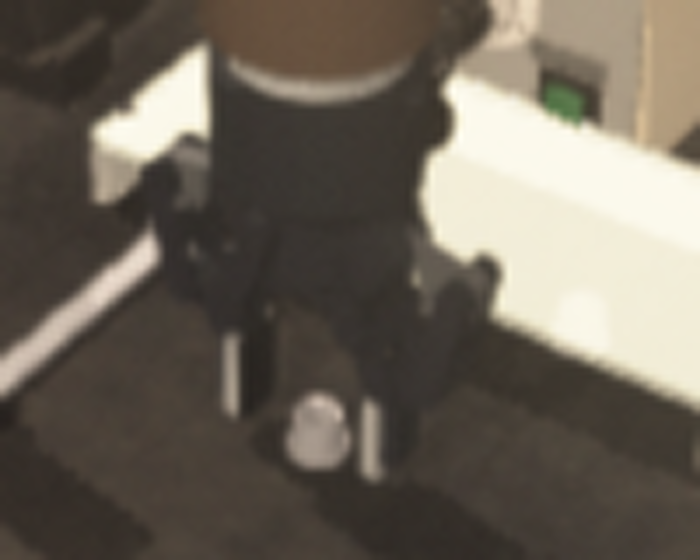

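play_rows --targets '[{"tx":0.006,"ty":0,"spin":0,"tz":0,"gripper":1},{"tx":0.006,"ty":0,"spin":0,"tz":0,"gripper":1},{"tx":0.006,"ty":0,"spin":0,"tz":0,"gripper":1},{"tx":0.006,"ty":0,"spin":0,"tz":0,"gripper":1},{"tx":0.006,"ty":0,"spin":0,"tz":0,"gripper":1},{"tx":0.006,"ty":0,"spin":0,"tz":0,"gripper":1},{"tx":0,"ty":0,"spin":0,"tz":-0.06,"gripper":1},{"tx":0,"ty":0,"spin":0,"tz":-0.2,"gripper":1},{"tx":0,"ty":0,"spin":0,"tz":-0.32,"gripper":1},{"tx":0,"ty":0,"spin":0,"tz":-0.32,"gripper":1}]'

```text
clock: 23.98
position: [523.3, -2.6, 103.2]
ee_rot: [1.0, -0.0, 0.003, -0.001]
contact_force: [-1.1, 0.3, -0.3]
gripper_width: 14.6
```

```bash
python3 - <<'E'
from h import *
st(); s=snap('scene','s19')
save(s["frame"][:,:,::-1],'s19c',(250,150,350,260),6)
E
```

```text
t 23.98 pos [523.3  -2.6 103.2] tx [ 1.    -0.001  0.006] ty [-0.001 -1.    -0.002] tz [ 0.006  0.002 -1.   ] w 14.6 F [-1.1  0.3 -0.3] J6 [ 0.31  0.36 -0.43  0.   -0.77  1.26]
```

View pics/s19c.png

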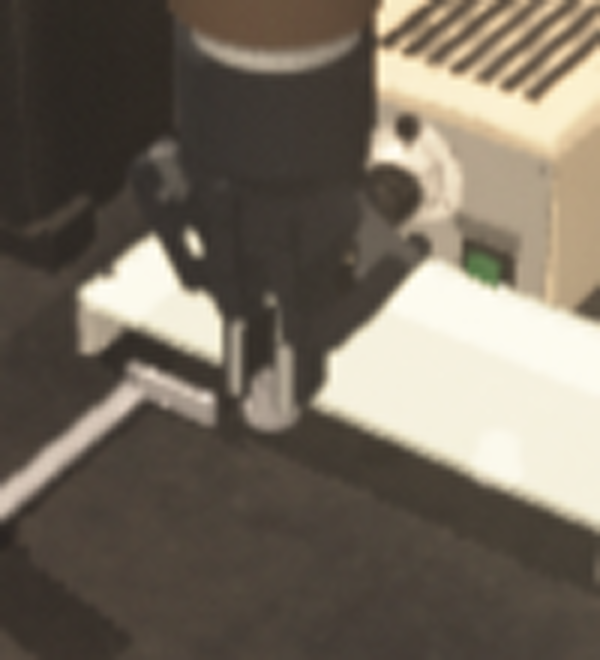

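play_rows --targets '[{"tx":0,"ty":0.1,"spin":0,"tz":0,"gripper":1},{"tx":-0.03,"ty":0.27,"spin":0,"tz":0,"gripper":1},{"tx":-0.06,"ty":0.45,"spin":0,"tz":0,"gripper":1},{"tx":-0.1,"ty":0.63,"spin":0,"tz":0,"gripper":1},{"tx":-0.132,"ty":0.8,"spin":0,"tz":0,"gripper":1},{"tx":-0.132,"ty":0.92,"spin":0,"tz":0,"gripper":1},{"tx":-0.132,"ty":0.92,"spin":0,"tz":0,"gripper":1},{"tx":-0.132,"ty":0.92,"spin":0,"tz":0.076,"gripper":1},{"tx":-0.132,"ty":0.92,"spin":0,"tz":0.076,"gripper":1},{"tx":-0.132,"ty":0.92,"spin":0,"tz":0.076,"gripper":0.3},{"tx":-0.132,"ty":0.92,"spin":0,"tz":0.076,"gripper":0.3},{"tx":-0.132,"ty":0.92,"spin":0,"tz":0.076,"gripper":0.3}]'

```text
clock: 25.52
position: [488.9, -232.9, 81.6]
ee_rot: [1.0, -0.0, 0.001, 0.0]
contact_force: [0.1, -0.3, 0.3]
gripper_width: 29.7
```

```bash
python3 - <<'E'
from h import *
st(); s=snap('scene','s20')
save(s["frame"][:,:,::-1],'s20c',(310,200,420,290),7)
E
```

```text
t 25.52 pos [ 488.9 -232.9   81.6] tx [ 1.    -0.001  0.001] ty [-0.001 -1.     0.   ] tz [ 0.001 -0.    -1.   ] w 29.7 F [ 0.1 -0.3  0.3] J6 [-0.14  0.42 -0.4   0.   -0.74  1.72]
```

View pics/s20c.png

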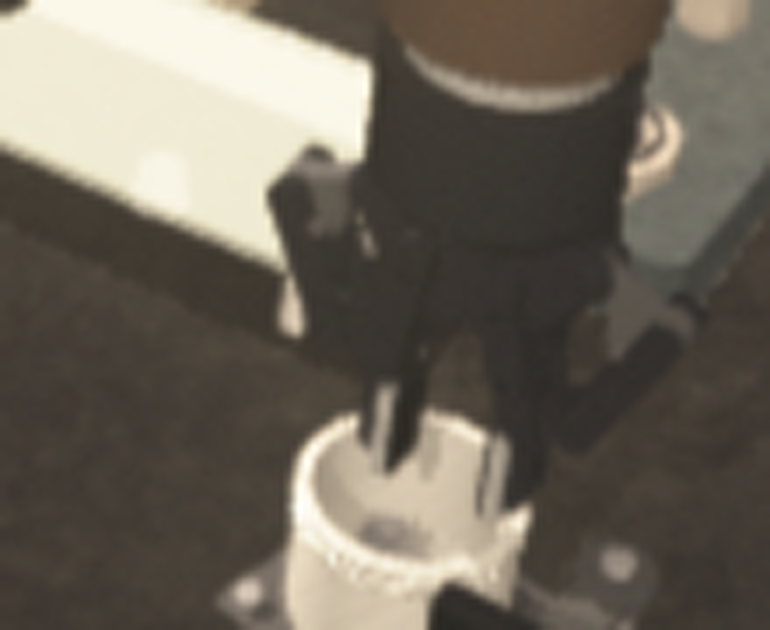

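play_rows --targets '[{"tx":0,"ty":0,"spin":0,"tz":-0.1,"gripper":0.3},{"tx":0,"ty":-0.15,"spin":0,"tz":-0.12,"gripper":0},{"tx":-0.03,"ty":-0.35,"spin":0,"tz":-0.12,"gripper":-0.3},{"tx":-0.08,"ty":-0.55,"spin":0,"tz":-0.12,"gripper":-0.6},{"tx":-0.12,"ty":-0.75,"spin":0,"tz":-0.12,"gripper":-0.6},{"tx":-0.16,"ty":-0.95,"spin":0,"tz":-0.12,"gripper":-0.6},{"tx":-0.16,"ty":-1,"spin":0,"tz":-0.12,"gripper":-0.6},{"tx":-0.16,"ty":-1,"spin":0,"tz":-0.12,"gripper":-0.6}]'

```text
clock: 26.58
position: [449.1, 17.6, 111.4]
ee_rot: [1.0, 0.0, 0.0, -0.0]
contact_force: [0.2, 0.6, -0.1]
gripper_width: 68.1
```

```bash
python3 - <<'E'
from h import *
st(); s=snap('scene','s21');d=snap('top','t21')
save(s["frame"][:,:,::-1],'s21c',(200,150,420,310),3.6)
save(d["frame"][:,:,::-1],'t21c',(190,140,400,280),3.8)
print(find_probe([s],0,[449,113,0]))
E
```

```text
t 26.57 pos [449.1  17.6 111.4] tx [1.    0.001 0.001] ty [ 0.001 -1.    -0.   ] tz [ 0.001  0.    -1.   ] w 68.1 F [ 0.2  0.6 -0.1] J6 [ 0.4   0.25 -0.59  0.   -0.73  1.17]
(array([4.50859268e+02, 1.09408756e+02, 4.37161271e-02]), np.float64(-1.692689299583435))
```

View pics/s21c.png

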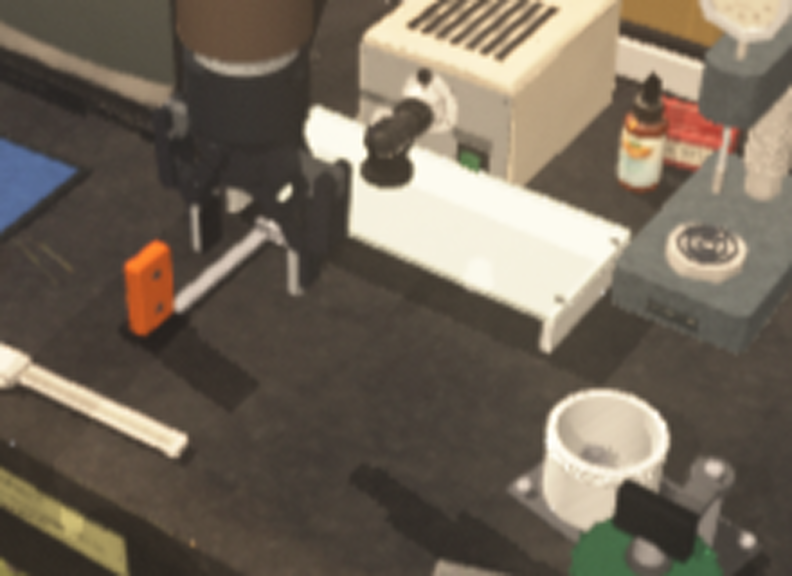

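View pics/t21c.png

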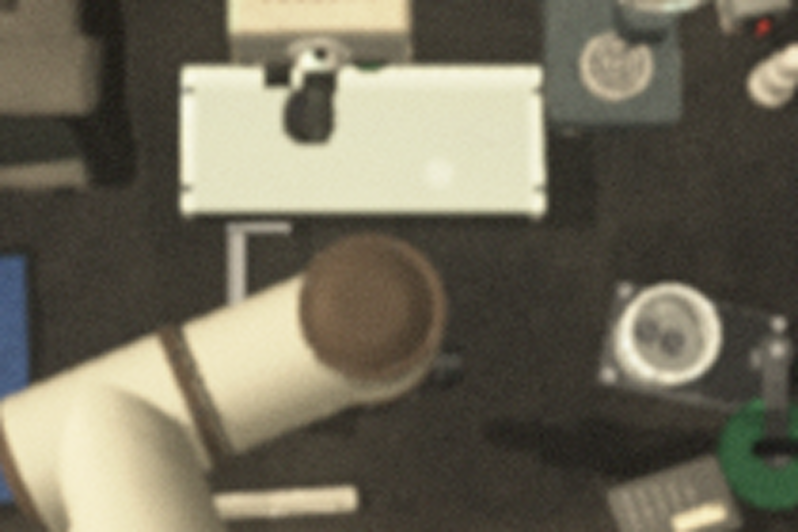

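play_rows --targets '[{"tx":0,"ty":-0.14,"spin":0,"tz":0,"gripper":-0.6},{"tx":0,"ty":-0.28,"spin":0,"tz":0,"gripper":-0.6},{"tx":0,"ty":-0.38,"spin":0,"tz":0,"gripper":-0.6},{"tx":0,"ty":-0.38,"spin":0,"tz":0.05,"gripper":-0.6},{"tx":0,"ty":-0.38,"spin":0,"tz":0.16,"gripper":-0.6},{"tx":0,"ty":-0.38,"spin":0,"tz":0.276,"gripper":-0.6},{"tx":0,"ty":-0.38,"spin":0,"tz":0.276,"gripper":-0.6},{"tx":0,"ty":-0.38,"spin":0,"tz":0.276,"gripper":1},{"tx":0,"ty":-0.38,"spin":0,"tz":0.276,"gripper":1},{"tx":0,"ty":-0.38,"spin":0,"tz":0.276,"gripper":1},{"tx":0,"ty":-0.38,"spin":0,"tz":0.276,"gripper":1},{"tx":0,"ty":-0.38,"spin":0,"tz":0.276,"gripper":1}]'

```text
clock: 28.18
position: [449.4, 112.3, 42.9]
ee_rot: [1.0, -0.0, 0.001, -0.0]
contact_force: [0.0, 0.1, 5.7]
gripper_width: 13.0
```

```bash
python3 - <<'E'
from h import *
st(); s=snap('scene','s22');d=snap('top','t22')
save(s["frame"][:,:,::-1],'s22c',(200,150,390,290),4)
print(atz(d,190+438/3.8,140+172/3.8,16))
E
```

```text
t 28.18 pos [449.4 112.3  42.9] tx [ 1.    -0.     0.001] ty [-0. -1. -0.] tz [ 0.001  0.    -1.   ] w 13.0 F [0.  0.1 5.7] J6 [ 0.6   0.38 -0.63  0.   -0.56  0.97]
[624.03192376 -49.73439474  16.        ]
```

View pics/s22c.png

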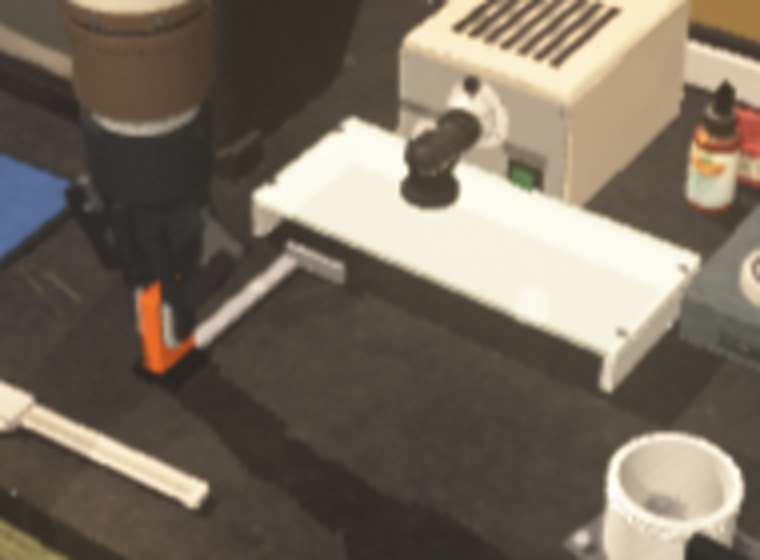

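play_rows --targets '[{"tx":-0.06,"ty":0.05,"spin":0,"tz":-0.008,"gripper":1},{"tx":-0.1,"ty":0.16,"spin":0,"tz":-0.008,"gripper":1},{"tx":-0.06,"ty":0.27,"spin":0,"tz":-0.008,"gripper":1},{"tx":0.02,"ty":0.35,"spin":0,"tz":-0.008,"gripper":1},{"tx":0.12,"ty":0.35,"spin":0,"tz":-0.008,"gripper":1},{"tx":0.22,"ty":0.35,"spin":0,"tz":-0.008,"gripper":1},{"tx":0.32,"ty":0.35,"spin":0,"tz":-0.008,"gripper":1},{"tx":0.346,"ty":0.35,"spin":0,"tz":-0.008,"gripper":1},{"tx":0.346,"ty":0.42,"spin":0,"tz":-0.008,"gripper":1},{"tx":0.346,"ty":0.5,"spin":0,"tz":-0.008,"gripper":1},{"tx":0.346,"ty":0.552,"spin":0,"tz":-0.008,"gripper":1},{"tx":0.346,"ty":0.552,"spin":0,"tz":-0.008,"gripper":1}]'

```text
clock: 29.78
position: [534.7, -27.4, 44.1]
ee_rot: [1.0, -0.002, -0.0, -0.0]
contact_force: [-0.4, 0.2, -1.7]
gripper_width: 13.4
```

```bash
python3 - <<'E'
from h import *
st(); s=snap('scene','s23')
save(s["frame"][:,:,::-1],'s23c',(240,170,360,260),6)
E
```

```text
t 29.77 pos [534.7 -27.4  44.1] tx [ 1.    -0.003 -0.   ] ty [-0.003 -1.    -0.   ] tz [-0.  0. -1.] w 13.4 F [-0.4  0.2 -1.7] J6 [ 0.25  0.47 -0.45 -0.   -0.65  1.32]
```

View pics/s23c.png

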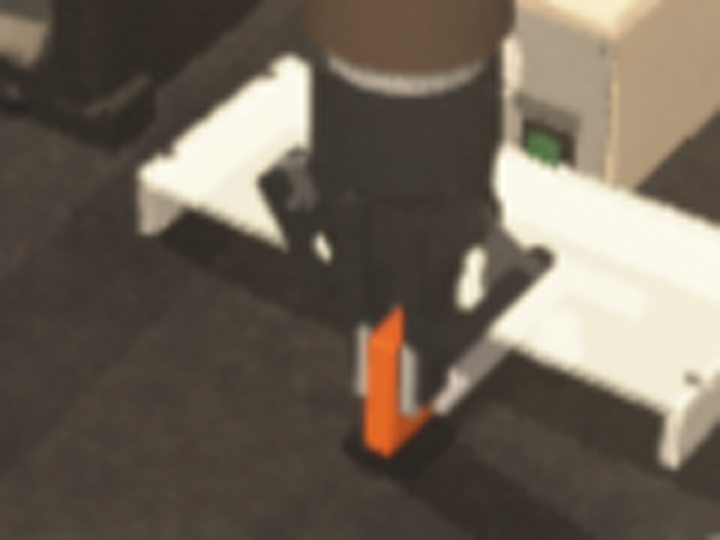

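play_rows --targets '[{"tx":-0.05,"ty":0,"spin":0,"tz":0,"gripper":1},{"tx":-0.1,"ty":0,"spin":0,"tz":0,"gripper":1},{"tx":-0.16,"ty":0,"spin":0,"tz":0,"gripper":1},{"tx":-0.22,"ty":0,"spin":0,"tz":0,"gripper":1},{"tx":-0.28,"ty":0,"spin":0,"tz":0,"gripper":1},{"tx":-0.34,"ty":0,"spin":0,"tz":0,"gripper":1},{"tx":-0.4,"ty":0,"spin":0,"tz":0,"gripper":1},{"tx":-0.46,"ty":0,"spin":0,"tz":0,"gripper":1},{"tx":-0.52,"ty":0,"spin":0,"tz":0,"gripper":1},{"tx":-0.53,"ty":0,"spin":0,"tz":0,"gripper":1},{"tx":-0.53,"ty":0,"spin":0,"tz":0,"gripper":1}]'

```text
clock: 31.2
position: [403.1, -25.8, 44.2]
ee_rot: [1.0, -0.0, 0.0, -0.0]
contact_force: [-1.3, -0.3, -1.5]
gripper_width: 13.2
```

play_rows --targets '[{"tx":0.06,"ty":0,"spin":0,"tz":0,"gripper":1},{"tx":0.14,"ty":0,"spin":0,"tz":0,"gripper":1},{"tx":0.18,"ty":0,"spin":0,"tz":0,"gripper":1},{"tx":0.18,"ty":-0.08,"spin":0,"tz":0,"gripper":1},{"tx":0.18,"ty":-0.2,"spin":0,"tz":0,"gripper":1},{"tx":0.18,"ty":-0.32,"spin":0,"tz":-0.05,"gripper":1},{"tx":0.1,"ty":-0.5,"spin":0,"tz":-0.12,"gripper":1},{"tx":0,"ty":-0.7,"spin":0,"tz":-0.12,"gripper":1},{"tx":-0.02,"ty":-0.9,"spin":0,"tz":-0.12,"gripper":1},{"tx":-0.02,"ty":-1,"spin":0,"tz":-0.12,"gripper":1},{"tx":-0.02,"ty":-1,"spin":0,"tz":-0.12,"gripper":1}]'

```text
clock: 32.58
position: [398.5, 226.2, 74.0]
ee_rot: [1.0, 0.001, 0.0, -0.0]
contact_force: [-1.1, -0.7, -2.5]
gripper_width: 13.3
```

```bash
python3 - <<'E'
from h import *
st(); s=snap('scene','s24');d=snap('top','t24')
save(s["frame"][:,:,::-1],'s24c',(130,130,390,290),3)
save(d["frame"][:,:,::-1],'t24c',(150,140,400,290),3.1)
for dd in(d,s):
  p=cloud(dd).reshape(-1,3); q=p[(p[:,2]>11)&(p[:,2]<22)&(abs(p[:,0]-522)<30)&(abs(p[:,1]+51)<35)]; print(len(q),np.round((q.min(0)+q.max(0))/2,1),np.round(q.mean(0),1))
E
```

```text
t 32.58 pos [398.5 226.2  74. ] tx [1.    0.002 0.001] ty [ 0.002 -1.    -0.001] tz [ 0.001  0.001 -1.   ] w 13.3 F [-1.1 -0.7 -2.5] J6 [ 0.87  0.32 -0.61  0.   -0.64  0.7 ]
17 [521.6 -48.4  16.6] [522.4 -49.   15.8]
35 [522.4 -51.3  15.2] [522.6 -52.1  15.3]
```

View pics/s24c.png

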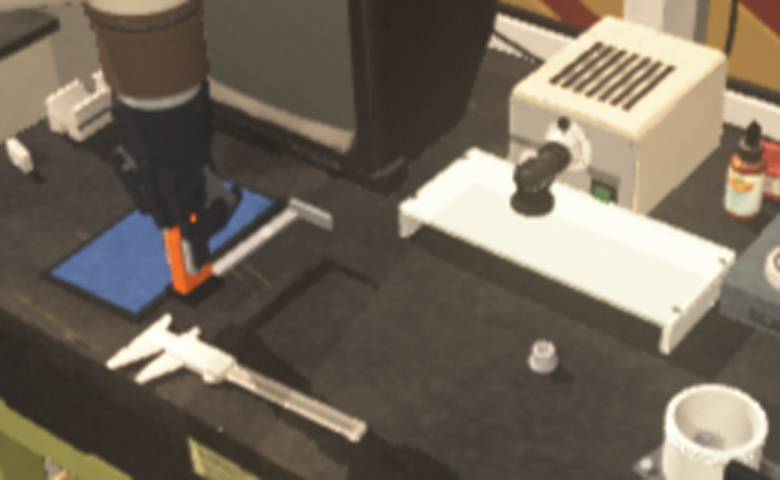

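View pics/t24c.png

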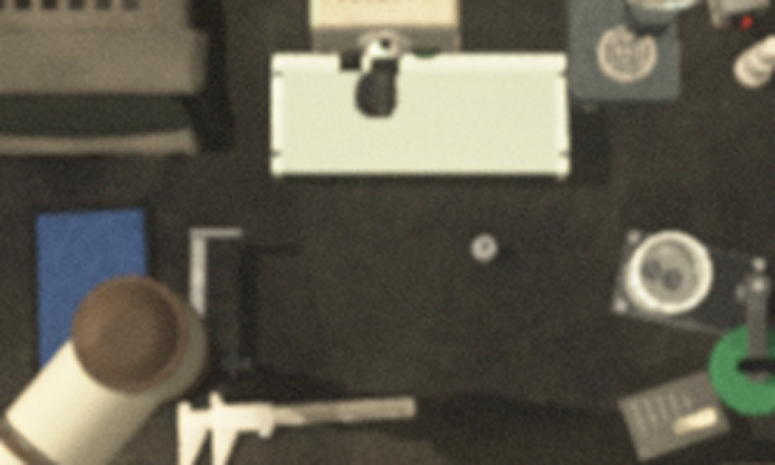

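play_rows --targets '[{"tx":0.016,"ty":-0.12,"spin":-0.05,"tz":0,"gripper":1},{"tx":0.016,"ty":-0.28,"spin":-0.1,"tz":0,"gripper":1},{"tx":0.016,"ty":-0.42,"spin":-0.15,"tz":0,"gripper":1},{"tx":0.016,"ty":-0.456,"spin":-0.15,"tz":0,"gripper":1},{"tx":0.016,"ty":-0.456,"spin":-0.15,"tz":0.04,"gripper":1},{"tx":0.016,"ty":-0.456,"spin":-0.15,"tz":0.08,"gripper":1},{"tx":0.016,"ty":-0.456,"spin":-0.15,"tz":0.105,"gripper":1},{"tx":0.016,"ty":-0.456,"spin":-0.15,"tz":0.115,"gripper":1},{"tx":0.016,"ty":-0.456,"spin":-0.15,"tz":0.115,"gripper":1}]'

```text
clock: 33.8
position: [401.8, 336.7, 45.9]
ee_rot: [0.998, 0.058, -0.0, 0.001]
contact_force: [-2.6, -2.4, 5.7]
gripper_width: 13.3
```

```bash
python3 - <<'E'
from h import *
st(); s=snap('scene','s25')
save(s["frame"][:,:,::-1],'s25c',(100,120,260,240),5)
E
```

```text
t 33.8 pos [401.8 336.7  45.9] tx [ 0.993  0.116 -0.001] ty [ 0.116 -0.993  0.002] tz [-0.001 -0.002 -1.   ] w 13.3 F [-2.6 -2.4  5.7] J6 [ 1.01  0.45 -0.48  0.   -0.64  0.68]
```

View pics/s25c.png

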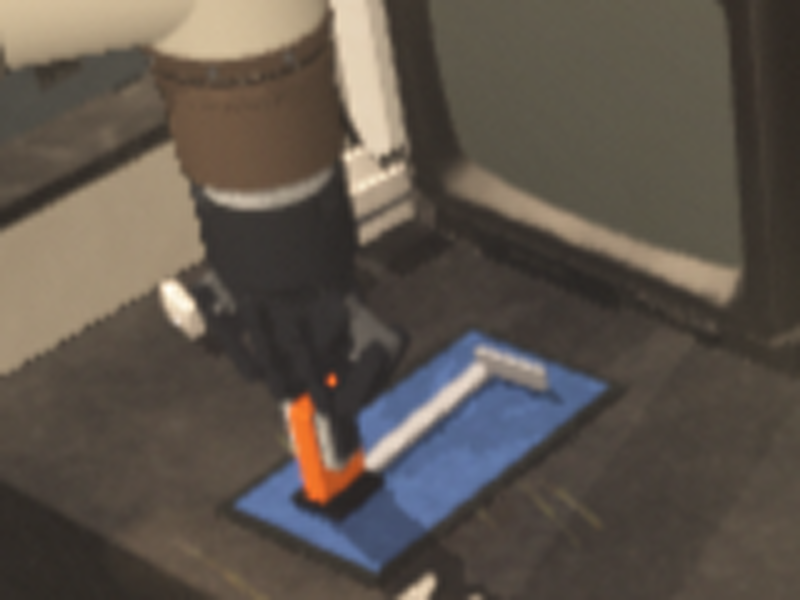

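play_rows --targets '[{"tx":0,"ty":0,"spin":0,"tz":0,"gripper":0.3},{"tx":0,"ty":0,"spin":0,"tz":0,"gripper":-0.2},{"tx":0,"ty":0,"spin":0,"tz":0,"gripper":-0.2},{"tx":0,"ty":0,"spin":0,"tz":-0.2,"gripper":-0.2},{"tx":0.02,"ty":0.15,"spin":0.05,"tz":-0.3,"gripper":-0.2},{"tx":0.05,"ty":0.37,"spin":0.1,"tz":-0.3,"gripper":-0.2},{"tx":0.08,"ty":0.6,"spin":0.148,"tz":-0.3,"gripper":-0.2},{"tx":0.1,"ty":0.8,"spin":0.148,"tz":-0.3,"gripper":-0.2},{"tx":0.127,"ty":0.98,"spin":0.148,"tz":-0.3,"gripper":-0.2},{"tx":0.127,"ty":0.98,"spin":0.148,"tz":-0.3,"gripper":-0.2}]'

```text
clock: 35.1
position: [462.3, 96.0, 120.2]
ee_rot: [1.0, -0.002, -0.0, 0.0]
contact_force: [-0.9, -0.2, 0.9]
gripper_width: 51.5
```

```bash
python3 - <<'E'
from h import *
s,r=st(); p=s["position"]; dl=np.array([522,-50.5,19.5])-p; print(dl, (r.T@dl)/250)
d=snap('scene','s26'); print(find_probe([d],3,[402,337,.117]))
E
```

```text
t 35.1 pos [462.3  96.  120.2] tx [ 1.    -0.004 -0.   ] ty [-0.004 -1.     0.   ] tz [-0. -0. -1.] w 51.5 F [-0.9 -0.2  0.9] J6 [ 0.55  0.27 -0.53 -0.   -0.77  1.02]
[  59.71850314 -146.49753536 -100.68659267] [0.24133138 0.5849592  0.40278006]
(array([4.04928352e+02, 3.34002127e+02, 1.49308293e-01]), np.float64(-1.8104960918426514))
```

play_rows --targets '[{"tx":0.05,"ty":0.12,"spin":0,"tz":0,"gripper":-0.2},{"tx":0.13,"ty":0.32,"spin":0,"tz":0,"gripper":-0.2},{"tx":0.21,"ty":0.52,"spin":0,"tz":0,"gripper":-0.2},{"tx":0.241,"ty":0.585,"spin":0,"tz":0.05,"gripper":-0.2},{"tx":0.241,"ty":0.585,"spin":0,"tz":0.2,"gripper":-0.2},{"tx":0.241,"ty":0.585,"spin":0,"tz":0.32,"gripper":-0.2},{"tx":0.241,"ty":0.585,"spin":0,"tz":0.405,"gripper":-0.2},{"tx":0.241,"ty":0.585,"spin":0,"tz":0.405,"gripper":-0.2}]'

```text
clock: 36.15
position: [521.1, -46.9, 17.1]
ee_rot: [1.0, 0.001, -0.002, 0.0]
contact_force: [-0.3, -0.1, 0.1]
gripper_width: 51.3
```

```bash
python3 - <<'E'
from h import *
st(); s=snap('scene','s27')
save(s["frame"][:,:,::-1],'s27c',(260,180,360,260),7)
E
```

```text
t 36.15 pos [521.1 -46.9  17.1] tx [ 1.     0.002 -0.005] ty [ 0.002 -1.     0.001] tz [-0.005 -0.001 -1.   ] w 51.3 F [-0.3 -0.1  0.1] J6 [ 0.22  0.5  -0.5  -0.   -0.58  1.35]
```

View pics/s27c.png

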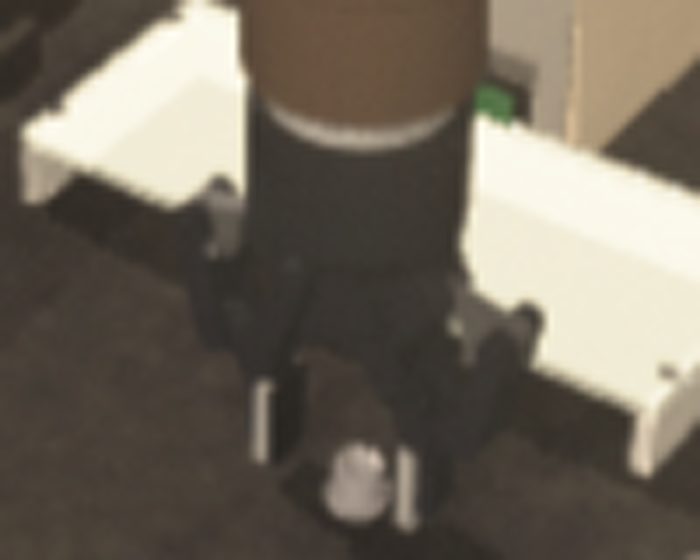

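play_rows --targets '[{"tx":0.004,"ty":0.014,"spin":0,"tz":0,"gripper":-0.2},{"tx":0.004,"ty":0.014,"spin":0,"tz":0,"gripper":1},{"tx":0.004,"ty":0.014,"spin":0,"tz":0,"gripper":1},{"tx":0.004,"ty":0.014,"spin":0,"tz":0,"gripper":1},{"tx":0.004,"ty":0.014,"spin":0,"tz":0,"gripper":1},{"tx":0.004,"ty":0.014,"spin":0,"tz":0,"gripper":1},{"tx":0.004,"ty":0.014,"spin":0,"tz":0,"gripper":1},{"tx":0,"ty":0.014,"spin":0,"tz":-0.06,"gripper":1},{"tx":0,"ty":0.014,"spin":0,"tz":-0.2,"gripper":1},{"tx":0,"ty":0.014,"spin":0,"tz":-0.34,"gripper":1},{"tx":0,"ty":0.014,"spin":0,"tz":-0.34,"gripper":1}]'

```text
clock: 37.58
position: [524.5, -51.0, 107.7]
ee_rot: [1.0, 0.001, 0.004, -0.001]
contact_force: [0.2, 0.2, -0.6]
gripper_width: 15.0
```

```bash
python3 - <<'E'
from h import *
s,r=st(); p=s["position"]; print((r.T@(np.array([478,-215,103])-p))/250)
d=snap('scene','s28');save(d["frame"][:,:,::-1],'s28c',(260,150,360,230),7)
t=load('t24'); save(t["frame"][:,:,::-1],'t24p',(340,205,390,250),12)
E
```

```text
t 37.58 pos [524.5 -51.  107.7] tx [1.    0.001 0.008] ty [ 0.001 -1.    -0.001] tz [ 0.008  0.001 -1.   ] w 15.0 F [ 0.2  0.2 -0.6] J6 [ 0.21  0.36 -0.42  0.   -0.78  1.36]
[-0.1869047   0.65575771  0.01646961]
```

View pics/s28c.png

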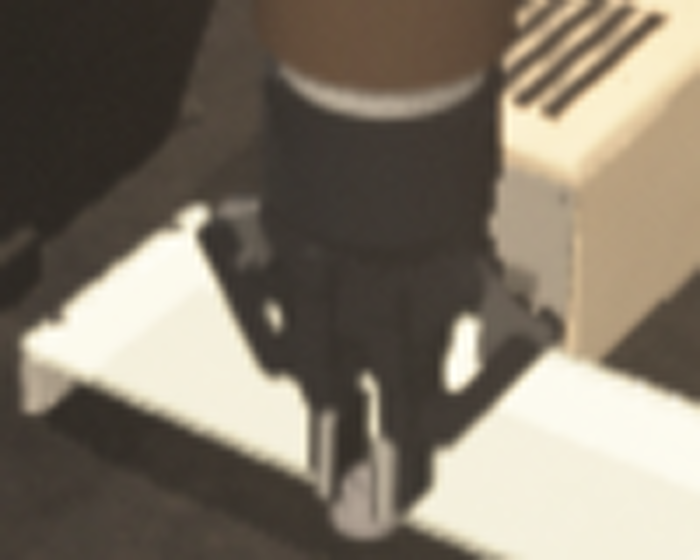

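View pics/t24p.png

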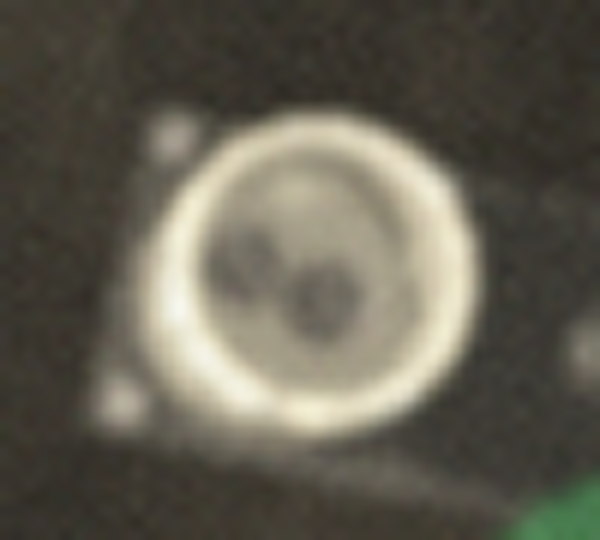

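play_rows --targets '[{"tx":0,"ty":0.1,"spin":0,"tz":0,"gripper":1},{"tx":-0.03,"ty":0.25,"spin":0,"tz":0,"gripper":1},{"tx":-0.06,"ty":0.42,"spin":0,"tz":0,"gripper":1},{"tx":-0.088,"ty":0.6,"spin":0,"tz":0,"gripper":1},{"tx":-0.088,"ty":0.704,"spin":0,"tz":0,"gripper":1},{"tx":-0.088,"ty":0.704,"spin":0,"tz":0,"gripper":1},{"tx":-0.088,"ty":0.704,"spin":0,"tz":0.09,"gripper":1},{"tx":-0.088,"ty":0.704,"spin":0,"tz":0.09,"gripper":1},{"tx":-0.088,"ty":0.704,"spin":0,"tz":0.09,"gripper":1}]'

```text
clock: 38.75
position: [500.9, -226.8, 81.8]
ee_rot: [1.0, 0.001, -0.0, 0.0]
contact_force: [-0.1, -0.3, -0.5]
gripper_width: 14.9
```

```bash
python3 - <<'E'
from h import *
st(); s=snap('scene','s29')
save(s["frame"][:,:,::-1],'s29c',(310,200,420,290),7)
E
```

```text
t 38.75 pos [ 500.9 -226.8   81.8] tx [ 1.     0.002 -0.   ] ty [ 0.002 -1.     0.   ] tz [-0. -0. -1.] w 14.9 F [-0.1 -0.3 -0.5] J6 [-0.13  0.43 -0.38  0.   -0.75  1.7 ]
```

View pics/s29c.png

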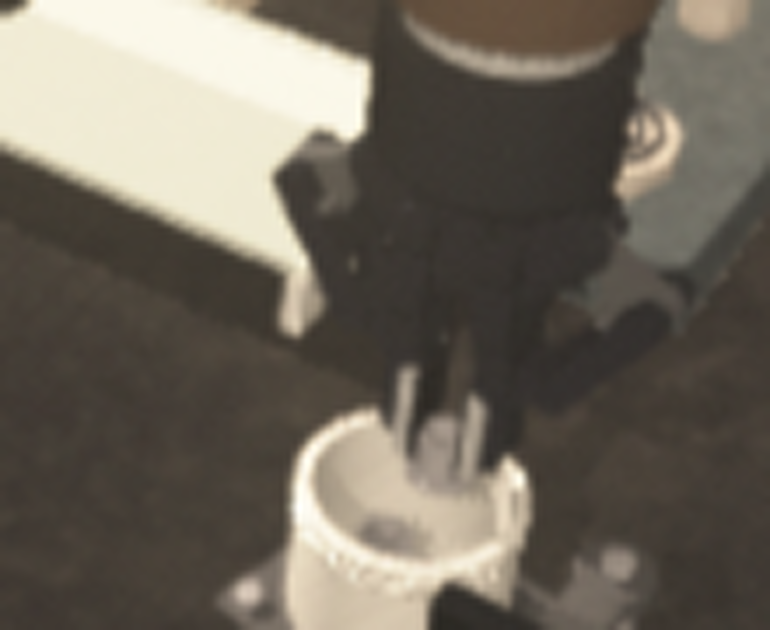

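play_rows --targets '[{"tx":0,"ty":0,"spin":0,"tz":0,"gripper":0.3},{"tx":0,"ty":0,"spin":0,"tz":0,"gripper":0.3},{"tx":0,"ty":0,"spin":0,"tz":0,"gripper":0.3},{"tx":0,"ty":0,"spin":0,"tz":-0.15,"gripper":0.3},{"tx":-0.1,"ty":-0.2,"spin":0,"tz":-0.3,"gripper":-0.2},{"tx":-0.2,"ty":-0.4,"spin":0,"tz":-0.5,"gripper":-0.2},{"tx":-0.4,"ty":-0.6,"spin":0,"tz":-0.5,"gripper":-0.2},{"tx":-0.4,"ty":-0.6,"spin":0,"tz":-0.5,"gripper":-0.2}]'

```text
clock: 39.8
position: [398.6, -76.0, 207.6]
ee_rot: [1.0, 0.001, 0.001, -0.001]
contact_force: [0.9, 0.5, 0.3]
gripper_width: 51.4
```

```bash
python3 - <<'E'
from h import *
st(); s=snap('scene','s30');d=snap('top','t30')
save(s["frame"][:,:,::-1],'s30c',(310,230,420,330),6)
save(d["frame"][:,:,::-1],'t30c',(335,200,435,295),6.3)
save(s["frame"][:,:,::-1],'s30f',scale=1.4)
for dd in(d,s):
    p=cloud(dd).reshape(-1,3)
    m=(p[:,2]>117)&(p[:,2]<133)&(np.hypot(p[:,0]-395,p[:,1]+292)<50); q=p[m]; print(' bar',m.sum(), cv2.minAreaRect(q[:,:2].astype(np.float32)),np.percentile(q[:,2],[50,95]))
    m=(p[:,2]>55)&(p[:,2]<64)&(np.hypot(p[:,0]-490,p[:,1]+222)<60); q=p[m]; print(' rim',(q.min(0)+q.max(0))/2)
    m=(p[:,2]>77)&(p[:,2]<87)&(np.hypot(p[:,0]-474,p[:,1]+296)<25); q=p[m]; print(' arm',m.sum(),q.min(0),q.max(0))
E
```

```text
t 39.8 pos [398.6 -76.  207.6] tx [1.    0.003 0.002] ty [ 0.003 -1.    -0.001] tz [ 0.002  0.001 -1.   ] w 51.4 F [0.9 0.5 0.3] J6 [ 0.22  0.04 -0.55 -0.   -0.98  1.36]
 bar 74 ((394.3844299316406, -291.00897216796875), (43.25926971435547, 11.773872375488281), 89.7032699584961) [124.11497338 128.66322486]
 rim [ 487.88611419 -221.71351439   59.40558119]
 arm 75 [ 449.10971842 -308.34495811   77.14257292] [ 480.86035603 -283.59771213   86.88575828]
 bar 164 ((395.98687744140625, -293.9434814453125), (44.71833038330078, 13.027299880981445), 85.95269012451172) [124.2658685  127.00844359]
 rim [ 490.14555767 -222.69355508   59.58349888]
 arm 122 [ 449.21821155 -309.58464141   77.20039957] [ 485.00047279 -283.47983542   86.99428194]
```

View pics/s30c.png

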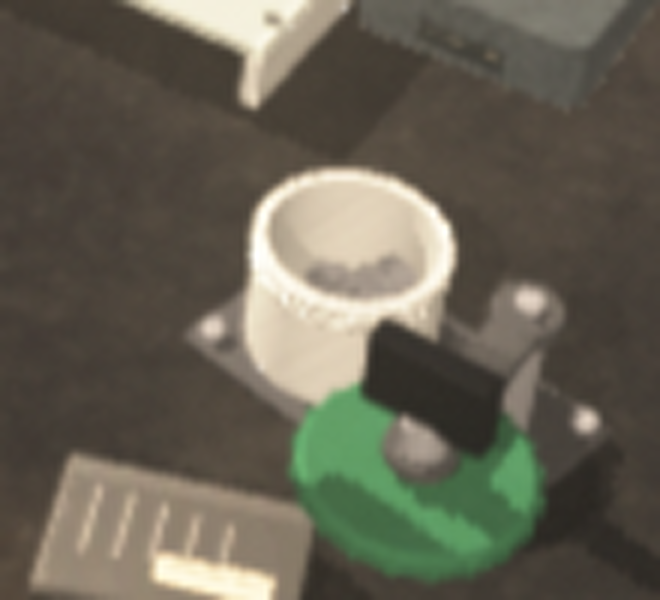

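View pics/t30c.png

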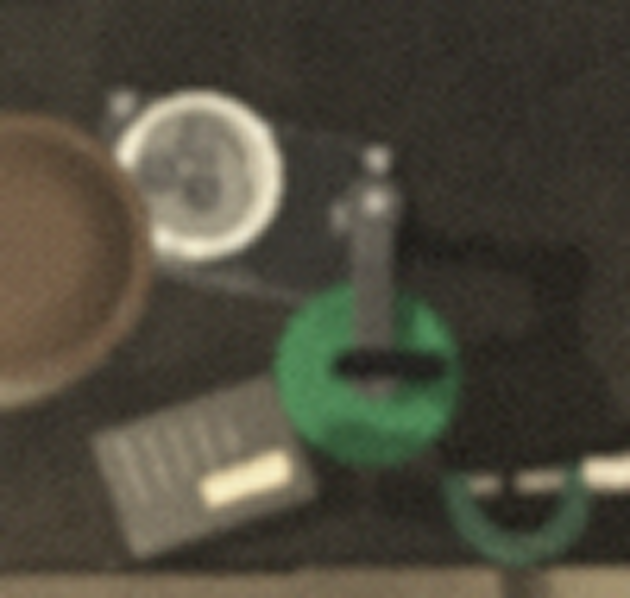

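View pics/s30f.png

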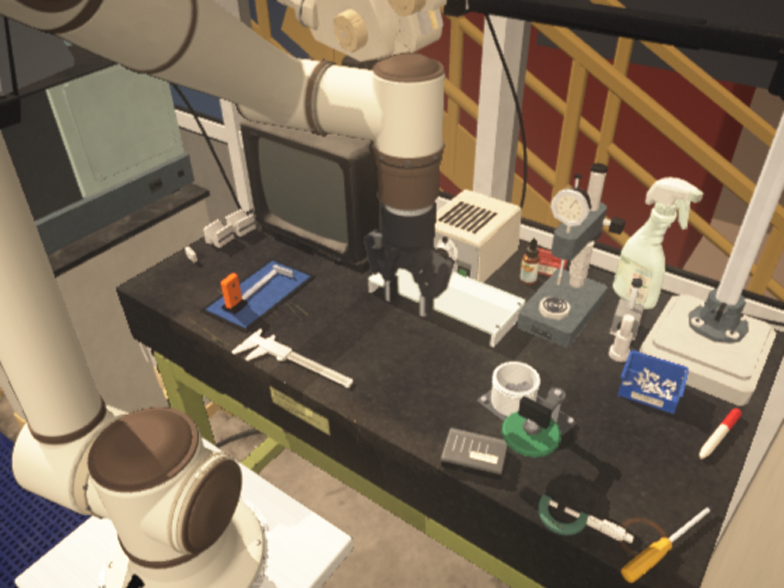

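play_rows --targets '[{"tx":0,"ty":0.1,"spin":0.2,"tz":0,"gripper":-0.2},{"tx":0,"ty":0.25,"spin":0.4,"tz":0,"gripper":-0.2},{"tx":0,"ty":0.4,"spin":0.6,"tz":0,"gripper":-0.2},{"tx":-0.012,"ty":0.55,"spin":0.8,"tz":0,"gripper":-0.2},{"tx":-0.012,"ty":0.7,"spin":1,"tz":0,"gripper":-0.2},{"tx":-0.012,"ty":0.866,"spin":1,"tz":0,"gripper":-0.2},{"tx":-0.012,"ty":0.866,"spin":1,"tz":0,"gripper":-0.2}]'

```text
clock: 40.78
position: [397.7, -296.8, 205.7]
ee_rot: [0.923, -0.384, -0.0, 0.0]
contact_force: [0.4, -0.2, 1.0]
gripper_width: 51.6
```

play_rows --targets '[{"tx":0,"ty":0,"spin":0.22,"tz":0,"gripper":-0.2},{"tx":0,"ty":0,"spin":0.44,"tz":0,"gripper":-0.2},{"tx":0,"ty":0,"spin":0.66,"tz":0,"gripper":-0.2},{"tx":0,"ty":0,"spin":0.88,"tz":0,"gripper":-0.2},{"tx":0,"ty":0,"spin":1,"tz":0,"gripper":-0.2},{"tx":0,"ty":0,"spin":1,"tz":0,"gripper":-0.2},{"tx":0,"ty":0,"spin":1,"tz":0,"gripper":-0.2}]'

```text
clock: 41.65
position: [397.7, -293.8, 206.4]
ee_rot: [0.708, -0.706, -0.0, 0.0]
contact_force: [-0.6, 0.2, 0.3]
gripper_width: 51.5
```

```bash
python3 - <<'E'
from h import *
s,r=st(); p=s["position"]; print((r.T@(np.array([395.5,-292.5,108])-p))/250)
E
```

```text
t 41.65 pos [ 397.7 -293.8  206.4] tx [ 0.002 -1.    -0.   ] ty [-1.    -0.002  0.   ] tz [-0.  0. -1.] w 51.5 F [-0.6  0.2  0.3] J6 [-0.31  0.2  -0.36 -0.   -1.01  0.31]
[-0.00534741  0.00882085  0.39364221]
```

play_rows --targets '[{"tx":-0.005,"ty":0.009,"spin":0,"tz":0.1,"gripper":-0.2},{"tx":-0.005,"ty":0.009,"spin":0,"tz":0.25,"gripper":-0.2},{"tx":-0.005,"ty":0.009,"spin":0,"tz":0.385,"gripper":-0.2},{"tx":-0.005,"ty":0.009,"spin":0,"tz":0.385,"gripper":-0.2},{"tx":-0.005,"ty":0.009,"spin":0,"tz":0.385,"gripper":-0.2}]'

```text
clock: 42.28
position: [396.4, -293.1, 111.4]
ee_rot: [0.708, -0.707, 0.001, -0.0]
contact_force: [0.4, -1.6, 0.1]
gripper_width: 51.4
```

```bash
python3 - <<'E'
from h import *
st(); s=snap('scene','s31')
save(s["frame"][:,:,::-1],'s31c',(310,230,420,330),6)
E
```

```text
t 42.27 pos [ 396.4 -293.1  111.4] tx [ 0.002 -1.     0.001] ty [-1.    -0.002 -0.002] tz [ 0.002 -0.001 -1.   ] w 51.4 F [ 0.4 -1.6  0.1] J6 [-0.31  0.31 -0.49  0.   -0.77  0.31]
```

View pics/s31c.png

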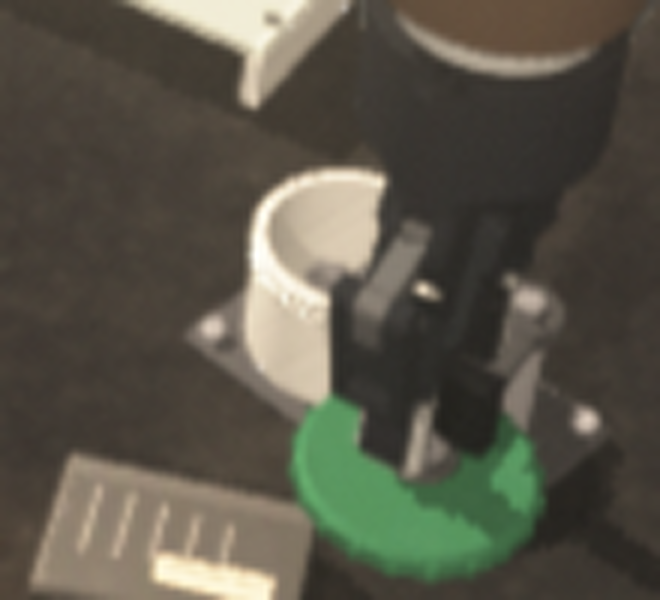

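play_rows --targets '[{"tx":0,"ty":0,"spin":0,"tz":0,"gripper":1},{"tx":0,"ty":0,"spin":0,"tz":0,"gripper":1},{"tx":0,"ty":0,"spin":0,"tz":0,"gripper":1},{"tx":0,"ty":0,"spin":0,"tz":0,"gripper":1},{"tx":0,"ty":0,"spin":0,"tz":0,"gripper":1},{"tx":0,"ty":0,"spin":0,"tz":0,"gripper":1}]'

```text
clock: 43.08
position: [395.6, -293.2, 111.1]
ee_rot: [0.707, -0.707, 0.001, 0.0]
contact_force: [-2.3, -2.5, 6.3]
gripper_width: 11.3
```

```bash
cat > arc.py <<'E'
import sys
from h import *
# print rows for swinging the arm by given cw degrees from current pose
piv=np.array([471.5,-296.0])
s,r=st(); p=np.array(s["position"])
tot=float(sys.argv[1]); n=int(sys.argv[2])
for i in range(1,n+1):
    a=-np.radians(tot*i/n); c,sn=np.cos(a),np.sin(a)
    q=piv+np.array([[c,-sn],[sn,c]])@(p[:2]-piv); d=np.append(q-p[:2],0)
    t=r.T@d/250; print(i,np.round(t,3),'spin',round(tot*i/n/45,3), q.round(1))
E
python3 arc.py 45 9
```

```text
t 43.08 pos [ 395.6 -293.2  111.1] tx [ 0.001 -1.     0.001] ty [-1.    -0.001 -0.001] tz [ 0.001 -0.001 -1.   ] w 11.3 F [-2.3 -2.5  6.3] J6 [-0.31  0.31 -0.49  0.   -0.77  0.31]
1 [-0.026 -0.002 -0.   ] spin 0.111 [ 396.1 -286.6]
2 [-0.053 -0.007 -0.   ] spin 0.222 [ 397.2 -280. ]
3 [-0.078 -0.013 -0.   ] spin 0.333 [ 398.9 -273.6]
4 [-0.103 -0.022 -0.   ] spin 0.444 [ 401.1 -267.4]
5 [-0.127 -0.033 -0.   ] spin 0.556 [ 403.9 -261.4]
6 [-0.15  -0.046 -0.   ] spin 0.667 [ 407.2 -255.6]
7 [-0.172 -0.061 -0.   ] spin 0.778 [ 410.9 -250.1]
8 [-0.192 -0.078 -0.   ] spin 0.889 [ 415.2 -245. ]
9 [-0.211 -0.097 -0.   ] spin 1.0 [ 419.8 -240.3]
```

play_rows --targets '[{"tx":-0.026,"ty":-0.002,"spin":0.111,"tz":0,"gripper":1},{"tx":-0.053,"ty":-0.007,"spin":0.222,"tz":0,"gripper":1},{"tx":-0.078,"ty":-0.013,"spin":0.333,"tz":0,"gripper":1},{"tx":-0.103,"ty":-0.022,"spin":0.444,"tz":0,"gripper":1},{"tx":-0.127,"ty":-0.033,"spin":0.556,"tz":0,"gripper":1},{"tx":-0.15,"ty":-0.046,"spin":0.667,"tz":0,"gripper":1},{"tx":-0.172,"ty":-0.061,"spin":0.778,"tz":0,"gripper":1},{"tx":-0.192,"ty":-0.078,"spin":0.889,"tz":0,"gripper":1},{"tx":-0.211,"ty":-0.097,"spin":1.0,"tz":0,"gripper":1},{"tx":-0.211,"ty":-0.097,"spin":1.0,"tz":0,"gripper":1}]'

```text
clock: 44.32
position: [420.0, -240.4, 111.1]
ee_rot: [-0.383, 0.924, -0.001, -0.0]
contact_force: [-2.2, -4.3, 6.3]
gripper_width: 10.6
```

```bash
python3 arc.py 56 10; python3 - <<'E'
from h import *
s=snap('scene','s32')
save(s["frame"][:,:,::-1],'s32c',(310,230,420,330),6)
E
```

```text
t 44.33 pos [ 420.  -240.4  111.1] tx [-0.707 -0.707  0.   ] ty [-0.707  0.707 -0.001] tz [ 0.    -0.001 -1.   ] w 10.6 F [-2.2 -4.3  6.3] J6 [-0.18  0.3  -0.51  0.   -0.76 -0.6 ]
1 [-0.03  -0.003 -0.   ] spin 0.124 [ 425.6 -235.6]
2 [-0.059 -0.008 -0.   ] spin 0.249 [ 431.7 -231.5]
3 [-0.087 -0.016 -0.   ] spin 0.373 [ 438.2 -227.9]
4 [-0.115 -0.027 -0.   ] spin 0.498 [ 445. -225.]
5 [-0.141 -0.041 -0.   ] spin 0.622 [ 452.1 -222.7]
6 [-0.166 -0.057 -0.   ] spin 0.747 [ 459.3 -221.2]
7 [-0.189 -0.075 -0.   ] spin 0.871 [ 466.7 -220.3]
8 [-0.21  -0.096  0.   ] spin 0.996 [ 474.1 -220.2]
9 [-0.229 -0.119  0.   ] spin 1.12 [ 481.5 -220.8]
10 [-0.246 -0.143  0.   ] spin 1.244 [ 488.8 -222.2]
```

View pics/s32c.png

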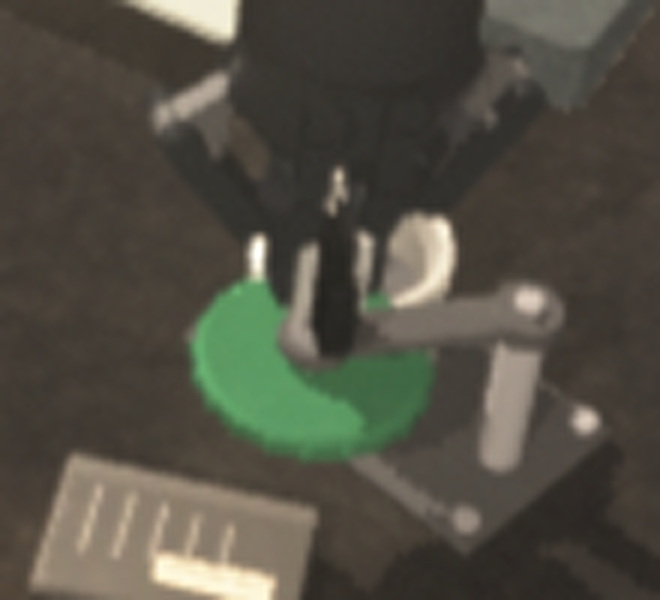

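play_rows --targets '[{"tx":-0.03,"ty":-0.003,"spin":0.124,"tz":0,"gripper":1},{"tx":-0.059,"ty":-0.008,"spin":0.249,"tz":0,"gripper":1},{"tx":-0.087,"ty":-0.016,"spin":0.373,"tz":0,"gripper":1},{"tx":-0.115,"ty":-0.027,"spin":0.498,"tz":0,"gripper":1},{"tx":-0.141,"ty":-0.041,"spin":0.622,"tz":0,"gripper":1},{"tx":-0.166,"ty":-0.057,"spin":0.747,"tz":0,"gripper":1},{"tx":-0.189,"ty":-0.075,"spin":0.871,"tz":0,"gripper":1},{"tx":-0.21,"ty":-0.096,"spin":0.996,"tz":0,"gripper":1},{"tx":-0.21,"ty":-0.096,"spin":0.996,"tz":0,"gripper":1}]'

```text
clock: 45.5
position: [473.8, -220.3, 111.1]
ee_rot: [-0.002, 1.0, -0.001, -0.0]
contact_force: [-3.1, -3.5, 6.1]
gripper_width: 11.1
```

```bash
python3 arc.py 13 4
```

```text
t 45.5 pos [ 473.8 -220.3  111.1] tx [-1.    -0.003  0.   ] ty [-0.003  1.    -0.001] tz [-0.    -0.001 -1.   ] w 11.1 F [-3.1 -3.5  6.1] J6 [-0.12  0.36 -0.42  0.   -0.79 -1.44]
1 [-0.017 -0.001 -0.   ] spin 0.072 [ 478.1 -220.6]
2 [-0.034 -0.003 -0.   ] spin 0.144 [ 482.4 -221.1]
3 [-0.051 -0.006 -0.   ] spin 0.217 [ 486.6 -221.8]
4 [-0.068 -0.01  -0.   ] spin 0.289 [ 490.8 -222.8]
```

play_rows --targets '[{"tx":-0.017,"ty":-0.001,"spin":0.072,"tz":0,"gripper":1},{"tx":-0.034,"ty":-0.003,"spin":0.144,"tz":0,"gripper":1},{"tx":-0.051,"ty":-0.006,"spin":0.217,"tz":0,"gripper":1},{"tx":-0.06,"ty":-0.008,"spin":0.25,"tz":0,"gripper":1},{"tx":-0.068,"ty":-0.01,"spin":0.27,"tz":0,"gripper":1},{"tx":-0.068,"ty":-0.01,"spin":0.27,"tz":0,"gripper":1},{"tx":-0.068,"ty":-0.01,"spin":0.27,"tz":0,"gripper":1}]'

```text
clock: 46.38
position: [489.6, -222.5, 111.0]
ee_rot: [0.104, 0.995, -0.0, -0.001]
contact_force: [-4.6, -1.9, 8.2]
gripper_width: 11.0
```

```bash
python3 - <<'E'
from h import *
st()
s=snap('scene','s33')
save(s["frame"][:,:,::-1],'s33c',(310,200,420,310),6)
E
```

```text
t 46.38 pos [ 489.6 -222.5  111. ] tx [-0.978  0.207  0.002] ty [ 0.207  0.978 -0.001] tz [-0.002 -0.    -1.   ] w 11.0 F [-4.6 -1.9  8.2] J6 [-0.12  0.38 -0.38  0.   -0.81 -1.66]
```

View pics/s33c.png

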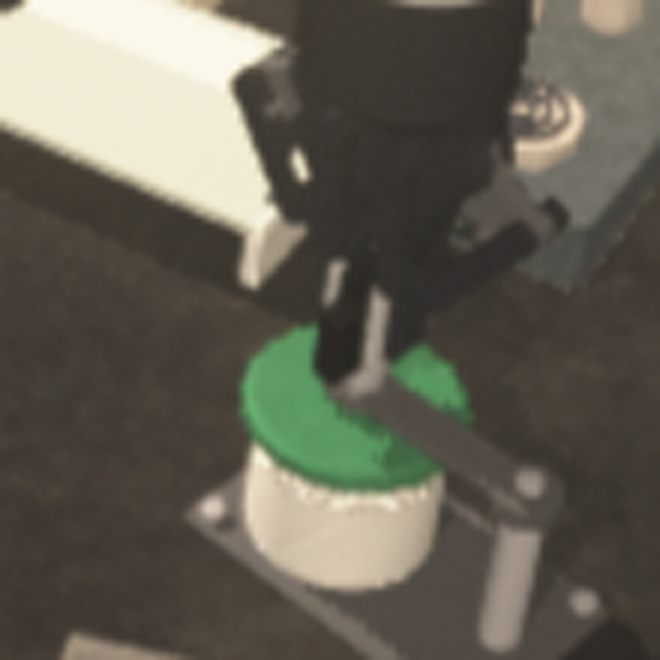

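play_rows --targets '[{"tx":-0.01,"ty":-0.001,"spin":0,"tz":0,"gripper":1},{"tx":-0.01,"ty":-0.001,"spin":0,"tz":0,"gripper":1}]'

```text
clock: 46.68
position: [490.5, -222.8, 110.8]
ee_rot: [0.105, 0.995, 0.0, -0.003]
contact_force: [-7.2, 1.1, 10.4]
gripper_width: 11.2
```

play_rows --targets '[{"tx":0.008,"ty":0,"spin":0,"tz":0,"gripper":1},{"tx":0.008,"ty":0,"spin":0,"tz":0,"gripper":0.3},{"tx":0.008,"ty":0,"spin":0,"tz":0,"gripper":0},{"tx":0.008,"ty":0,"spin":0,"tz":0,"gripper":-0.2},{"tx":0.008,"ty":0,"spin":0,"tz":-0.16,"gripper":-0.2},{"tx":0.008,"ty":0,"spin":-0.1,"tz":-0.28,"gripper":-0.2},{"tx":0.008,"ty":0,"spin":-0.32,"tz":-0.28,"gripper":-0.2},{"tx":0.008,"ty":0,"spin":-0.54,"tz":-0.28,"gripper":-0.2},{"tx":0.008,"ty":0,"spin":-0.76,"tz":-0.28,"gripper":-0.2},{"tx":0.008,"ty":0,"spin":-1,"tz":-0.28,"gripper":-0.2},{"tx":0.008,"ty":0,"spin":-1,"tz":-0.28,"gripper":-0.2}]'

```text
clock: 48.05
position: [491.2, -222.3, 180.0]
ee_rot: [-0.284, 0.959, 0.0, -0.0]
contact_force: [0.7, -0.5, -0.3]
gripper_width: 51.3
```

play_rows --targets '[{"tx":0,"ty":0,"spin":-0.22,"tz":0,"gripper":-0.2},{"tx":0,"ty":0,"spin":-0.44,"tz":0,"gripper":-0.2},{"tx":0,"ty":0,"spin":-0.66,"tz":0,"gripper":-0.2},{"tx":0,"ty":0,"spin":-0.88,"tz":0,"gripper":-0.2},{"tx":0,"ty":0,"spin":-1,"tz":0,"gripper":-0.2},{"tx":0,"ty":0,"spin":-1,"tz":0,"gripper":-0.2}]'

```text
clock: 48.8
position: [491.2, -222.4, 180.1]
ee_rot: [-0.628, 0.778, 0.0, -0.0]
contact_force: [-0.3, 1.1, -0.6]
gripper_width: 51.0
```

play_rows --targets '[{"tx":0,"ty":0,"spin":-0.22,"tz":0,"gripper":-0.2},{"tx":0,"ty":0,"spin":-0.44,"tz":0,"gripper":-0.2},{"tx":0,"ty":0,"spin":-0.66,"tz":0,"gripper":-0.2},{"tx":0,"ty":0,"spin":-0.88,"tz":0,"gripper":-0.2},{"tx":0,"ty":0,"spin":-1,"tz":0,"gripper":-0.2},{"tx":0,"ty":0,"spin":-1,"tz":0,"gripper":-0.2}]'

```text
clock: 49.55
position: [491.2, -222.4, 180.2]
ee_rot: [0.878, -0.478, -0.0, -0.0]
contact_force: [0.1, 0.6, 0.7]
gripper_width: 51.2
```

play_rows --targets '[{"tx":0,"ty":0,"spin":-0.22,"tz":0,"gripper":-0.2},{"tx":0,"ty":0,"spin":-0.44,"tz":0,"gripper":-0.2},{"tx":0,"ty":0,"spin":-0.66,"tz":0,"gripper":-0.2},{"tx":0,"ty":0,"spin":-0.88,"tz":0,"gripper":-0.2},{"tx":0,"ty":0,"spin":-1,"tz":0,"gripper":-0.2},{"tx":0,"ty":0,"spin":-1,"tz":0,"gripper":-0.2}]'

```text
clock: 50.3
position: [491.2, -222.4, 180.2]
ee_rot: [0.994, -0.106, -0.0, -0.0]
contact_force: [0.4, 0.0, -0.1]
gripper_width: 51.4
```

```bash
python3 - <<'E'
from h import *
st()
s=snap('scene','s34');d=snap('top','t34')
save(s["frame"][:,:,::-1],'s34c',(310,200,420,310),6)
for dd in(s,d):
    p=cloud(dd).reshape(-1,3)
    m=(p[:,2]>112)&(p[:,2]<133)&(np.hypot(p[:,0]-489,p[:,1]+222)<32); q=p[m]; print(' bar',m.sum(), cv2.minAreaRect(q[:,:2].astype(np.float32)),np.percentile(q[:,2],[50,95])) if m.sum()>5 else 0
E
```

```text
t 50.3 pos [ 491.2 -222.4  180.2] tx [ 0.978 -0.211 -0.   ] ty [-0.211 -0.978 -0.   ] tz [-0.  0. -1.] w 51.4 F [ 0.4  0.  -0.1] J6 [-0.12  0.3  -0.3  -0.   -0.98  1.48]
 bar 150 ((489.04486083984375, -222.92686462402344), (13.324928283691406, 45.7537841796875), 76.47866821289062) [123.62042735 127.32520195]
 bar 53 ((481.37847900390625, -219.71783447265625), (11.470695495605469, 30.77174949645996), 75.35018157958984) [123.64315919 128.22164793]
```

View pics/s34c.png

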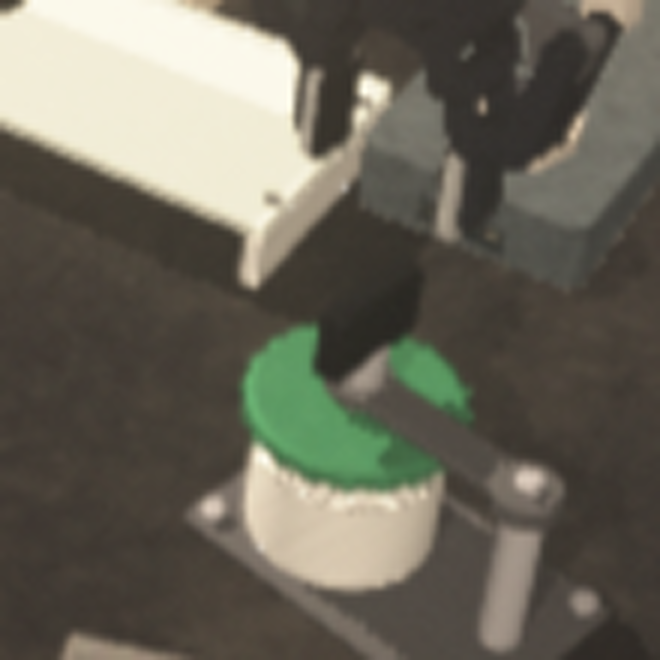

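play_rows --targets '[{"tx":-0.006,"ty":0.002,"spin":0,"tz":0.1,"gripper":-0.2},{"tx":-0.006,"ty":0.002,"spin":0,"tz":0.22,"gripper":-0.2},{"tx":-0.006,"ty":0.002,"spin":0,"tz":0.28,"gripper":-0.2},{"tx":-0.006,"ty":0.002,"spin":0,"tz":0.28,"gripper":-0.2},{"tx":-0.006,"ty":0.002,"spin":0,"tz":0.28,"gripper":1},{"tx":-0.006,"ty":0.002,"spin":0,"tz":0.28,"gripper":1},{"tx":-0.006,"ty":0.002,"spin":0,"tz":0.28,"gripper":1},{"tx":-0.006,"ty":0.002,"spin":0,"tz":0.28,"gripper":1},{"tx":-0.006,"ty":0.002,"spin":0,"tz":0.28,"gripper":1},{"tx":-0.006,"ty":0.002,"spin":0,"tz":0.28,"gripper":1}]'

```text
clock: 51.65
position: [490.0, -222.7, 111.2]
ee_rot: [0.995, -0.104, 0.001, 0.0]
contact_force: [-1.2, 0.6, 6.0]
gripper_width: 11.1
```

```bash
python3 - <<'E'
from h import *
s,r=st(); print(s["wrist_torque"])
E
```

```text
t 51.65 pos [ 490.  -222.7  111.2] tx [ 0.978 -0.207  0.001] ty [-0.207 -0.978  0.   ] tz [ 0.001 -0.    -1.   ] w 11.1 F [-1.2  0.6  6. ] J6 [-0.13  0.38 -0.38  0.   -0.81  1.49]
[ 0.29356549  0.40807802 -0.17812474]
```

play_rows --targets '[{"tx":0,"ty":0,"spin":0.17,"tz":0.001,"gripper":1},{"tx":0,"ty":0,"spin":0.34,"tz":0.002,"gripper":1},{"tx":0,"ty":0,"spin":0.51,"tz":0.003,"gripper":1},{"tx":0,"ty":0,"spin":0.68,"tz":0.004,"gripper":1},{"tx":0,"ty":0,"spin":0.85,"tz":0.006,"gripper":1},{"tx":0,"ty":0,"spin":1,"tz":0.007,"gripper":1},{"tx":0,"ty":0,"spin":1,"tz":0.007,"gripper":1}]'

```text
clock: 52.52
position: [490.0, -223.5, 109.6]
ee_rot: [0.879, -0.477, 0.001, 0.001]
contact_force: [-1.8, -3.0, 4.8]
gripper_width: 11.1
```

play_rows --targets '[{"tx":0,"ty":0,"spin":0.17,"tz":0.001,"gripper":1},{"tx":0,"ty":0,"spin":0.34,"tz":0.002,"gripper":1},{"tx":0,"ty":0,"spin":0.51,"tz":0.003,"gripper":1},{"tx":0,"ty":0,"spin":0.68,"tz":0.004,"gripper":1},{"tx":0,"ty":0,"spin":0.85,"tz":0.006,"gripper":1},{"tx":0,"ty":0,"spin":1,"tz":0.007,"gripper":1},{"tx":0,"ty":0,"spin":1,"tz":0.007,"gripper":1}]'

```text
clock: 53.4
position: [489.1, -223.7, 107.8]
ee_rot: [-0.63, 0.777, -0.0, -0.001]
contact_force: [-3.2, -3.5, 7.3]
gripper_width: 11.1
```

play_rows --targets '[{"tx":0,"ty":0,"spin":0.17,"tz":0.001,"gripper":1},{"tx":0,"ty":0,"spin":0.34,"tz":0.002,"gripper":1},{"tx":0,"ty":0,"spin":0.51,"tz":0.003,"gripper":1},{"tx":0,"ty":0,"spin":0.68,"tz":0.004,"gripper":1},{"tx":0,"ty":0,"spin":0.85,"tz":0.006,"gripper":1},{"tx":0,"ty":0,"spin":0.98,"tz":0.007,"gripper":1},{"tx":0,"ty":0,"spin":0.98,"tz":0.007,"gripper":1}]'

```text
clock: 54.28
position: [488.4, -223.2, 106.1]
ee_rot: [-0.292, 0.956, -0.0, -0.001]
contact_force: [-4.5, -1.5, 8.5]
gripper_width: 11.2
```

```bash
python3 - <<'E'
from h import *
s,r=st(); print(s["wrist_torque"])
d=snap('scene','s35')
save(d["frame"][:,:,::-1],'s35c',(310,200,420,310),6)
E
```

```text
t 54.27 pos [ 488.4 -223.2  106.1] tx [-0.829 -0.559  0.003] ty [-0.559  0.829  0.001] tz [-0.003 -0.001 -1.   ] w 11.2 F [-4.5 -1.5  8.5] J6 [-0.13  0.38 -0.39  0.   -0.8  -0.85]
[-0.33260688  1.39271868 -0.06136765]
```

View pics/s35c.png

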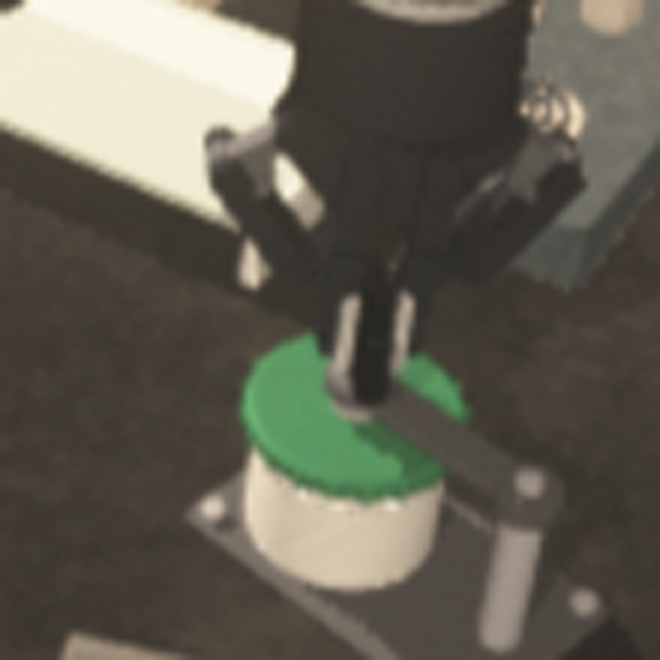

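play_rows --targets '[{"tx":0,"ty":0,"spin":0.1,"tz":0,"gripper":1},{"tx":0,"ty":0,"spin":0.16,"tz":0,"gripper":1},{"tx":0,"ty":0,"spin":0.16,"tz":0,"gripper":1},{"tx":0,"ty":0,"spin":0.16,"tz":0,"gripper":1}]'

```text
clock: 54.82
position: [488.5, -223.1, 106.0]
ee_rot: [-0.233, 0.972, -0.0, -0.002]
contact_force: [-4.2, -1.0, 7.9]
gripper_width: 11.2
```

```bash
python3 - <<'E'
from h import *
s,r=st(); print(s["wrist_torque"],np.degrees(np.arctan2(r[1,0],r[0,0])))
E
```

```text
t 54.83 pos [ 488.5 -223.1  106. ] tx [-0.891 -0.454  0.003] ty [-0.454  0.891  0.   ] tz [-0.003 -0.001 -1.   ] w 11.2 F [-4.2 -1.   7.9] J6 [-0.13  0.38 -0.39  0.   -0.8  -0.98]
[-0.31164933  1.34663884  0.62553281] -153.0091020299049
```

play_rows --targets '[{"tx":0,"ty":0,"spin":0.12,"tz":0,"gripper":1},{"tx":0,"ty":0,"spin":0.1,"tz":0,"gripper":0.4},{"tx":0,"ty":0,"spin":0.1,"tz":0,"gripper":0},{"tx":0,"ty":0,"spin":0.1,"tz":0,"gripper":-0.2},{"tx":0,"ty":0,"spin":0.1,"tz":-0.2,"gripper":-0.2},{"tx":0,"ty":0,"spin":0.1,"tz":-0.45,"gripper":-0.2},{"tx":0.3,"ty":0.4,"spin":0.1,"tz":-0.6,"gripper":-0.2},{"tx":0.4,"ty":0.7,"spin":0.1,"tz":-0.7,"gripper":-0.2},{"tx":0.4,"ty":0.7,"spin":0.1,"tz":-0.7,"gripper":-0.2},{"tx":0.4,"ty":0.7,"spin":0.1,"tz":-0.7,"gripper":-0.2}]'

```text
clock: 56.08
position: [319.4, -110.6, 281.0]
ee_rot: [-0.194, 0.981, 0.0, 0.002]
contact_force: [0.8, 1.0, 0.8]
gripper_width: 51.4
```

```bash
python3 - <<'E'
from h import *
st()
s=snap('scene','s36');d=snap('top','t36')
save(s["frame"][:,:,::-1],'s36c',(310,200,420,310),6)
save(s["frame"][:,:,::-1],'s36f',scale=1.4)
for dd in(s,d):
    p=cloud(dd).reshape(-1,3)
    m=(p[:,2]>108)&(p[:,2]<129)&(np.hypot(p[:,0]-489,p[:,1]+222)<32); q=p[m]; print(' bar',m.sum(), cv2.minAreaRect(q[:,:2].astype(np.float32)),np.percentile(q[:,2],[50,95])) if m.sum()>5 else 0
print(find_probe([s],3,[402,337,.117]),find_probe([d],3,[402,337,.117]))
E
```

```text
t 56.08 pos [ 319.4 -110.6  281. ] tx [-0.925 -0.38  -0.003] ty [-0.38   0.925 -0.   ] tz [ 0.003  0.001 -1.   ] w 51.4 F [0.8 1.  0.8] J6 [ 0.16 -0.17 -0.54 -0.   -1.2  -1.34]
 bar 111 ((489.90045166015625, -222.9773712158203), (48.040977478027344, 12.344476699829102), 27.419281005859375) [119.6949508  122.12253155]
 bar 83 ((488.5487365722656, -221.38291931152344), (45.67124938964844, 13.48882007598877), 26.576549530029297) [117.85988263 122.26274724]
(array([4.04928639e+02, 3.34000415e+02, 1.48738331e-01]), np.float64(-1.8045930862426758)) (array([4.02030004e+02, 3.35838948e+02, 1.38557232e-01]), np.float64(-1.688281774520874))
```

View pics/s36c.png

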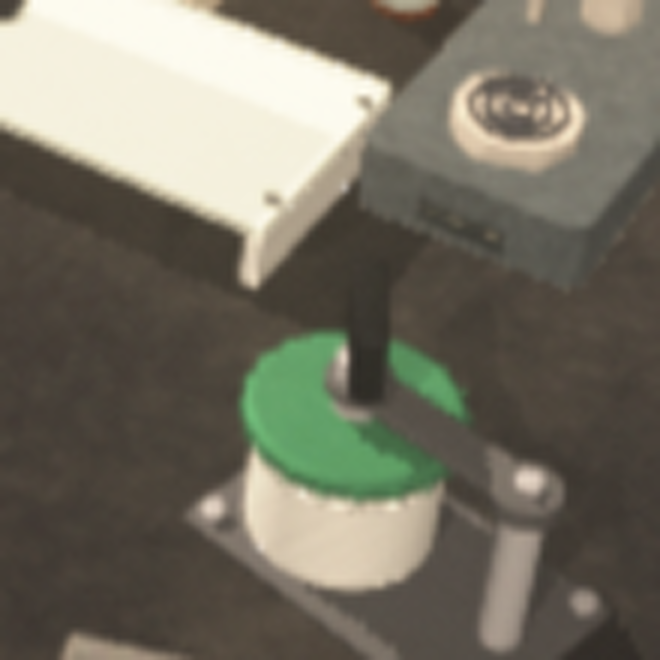

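View pics/s36f.png

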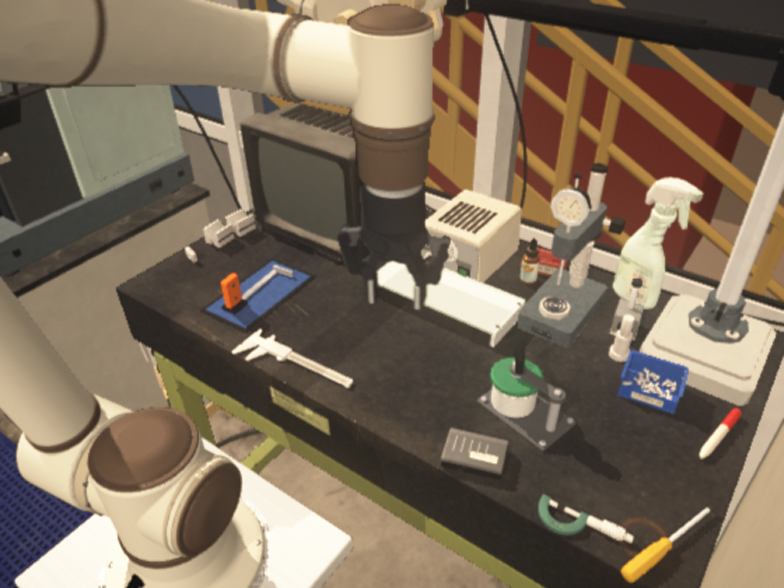

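```bash
python3 -c "
from bench import job_done
print(job_done())"
```

```text
the job is handed in; nothing more can be done
None
```

The job is handed in at about 56 s. The checks I could make all look right, but no verdict came back.

- **Bushings:** three were under the riser. I hooked each one out with the probe and put it in the pot. The last look before capping showed all three inside and nothing left visible under the deck. The cap now hides them, so I could not recheck after closing.
- **Cap:** I swung it over the mouth until it met its stop, then turned it clockwise. The grip bar turned about 140°, against 137.5° for full travel. It dropped about 5 mm and the wrist torque rose at the end, so it appears fully tight.
- **Probe:** it lies flat on the blue mat, in nearly the same place when I checked again at the end.
- **Loupe and stylus box:** I touched neither. In the last pictures the box looks unmoved. The gripper covered most of the loupe there, but it stood in place in every earlier view.
- **Robot:** the gripper is open and clear of everything.

**What disagreed:**
- On the first drag the probe's foot bumped the calipers on the bench, at about 15 N, so I made the later drags shorter.
- The gripper read about 15 mm on the 18 mm bushings, though each was held securely.
- The two cameras differed by 2–3 mm on the probe's final position, well inside the tolerance.

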